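Crate the leaning bottles and pin down the hold-down plate

TASK

Take the two bottles that lean in the sloping stand and set them down, not dropped, upright on the floor of the crate, one in each of its two empty cells, leaving the two bottles already there in place. Then secure the crate for transport: lower the hold-down plate over the crate's two pins, one pin through each hole, handle up, until it lies flat on both end pillars. Leave the tube rack, the beaker and the tip box where they are.

Things in the scene. Friction and masses are not known exactly. Their poses are not given: they have to be found in the camera images.
- crate: White plastic crate fixed to the bench, 151 mm square outside, 64 high; 2 x 2 cells 68 mm square, centres at x, y = +-36.5; walls and floor 5 mm. At its +y and -y ends an aluminium pillar 30 (x) x 16 (y), flat top 131 above the bench, bears an upright 10 mm pin, 24 high, the last 7 tapering to 5 mm. Bottles in the crate reach 125 above the bench. Origin: under its centre, on the bench; z up.
- pin_l (a point): Foot of the +y pin, at the centre of the pillar's top, 131 mm above the bench, at y = +83.5 mm of the crate's frame.
- pin_r (a point): Foot of the -y pin, at y = -83.5 mm of the crate's frame; the pins are 167 mm apart.
- empty_a_floor (a point): Centre of the floor of one empty cell (marked by a flat dark liner 55 mm square, 1 mm thick, that does not hinder), 5 mm above the bench.
- empty_b_floor (a point): Centre of the floor of the other empty cell, likewise with a dark liner.
- stock_a_mid (a point): One of the two bottles already standing in the crate, the same kind as bottle_a, centre half-way up.
- stock_b_mid (a point): The other bottle already standing in the crate, likewise.
- stand: Aluminium sloping stand fixed to the bench, two pockets at y = -42.5 and +42.5 mm, 66 mm square inside, 60 deep, walls 5. They tilt 25 degrees so that the bottles' tops lean to the stand's own -x (roughly to the robot): the pockets' axis, upward, is (-0.423, 0, 0.906) in its frame; draw a bottle 60 mm along it to free it. Origin: on the bench, midway below the pockets.
- bottle_a_mid (a point): One bottle to move (any order): white round bottle 58 mm in diameter, 120 tall; body straight to 72, shoulder sloping in to 86, grey round cap 40 in diameter from 88 to the top; 0.15 to 0.29 kg. Site: on its axis, half-way up (60 from the foot), z along the axis to the cap. Starts in the stand's -y pocket, leaning 25 degrees, its upper half out.
- bottle_b_mid (a point): The other bottle to move, the same kind, in the stand's +y pocket at the start.
- plate_grip (a point): Aluminium hold-down plate 200 (x) x 100 (y) x 6 mm, flat on the bench, 0.24 to 0.39 kg, with 16 mm holes at x = +-83.5, y = 0. Black bridge handle on top: bar 80 long along x, 14 thick (y), 30 to 46 above the underside, feet at x = +-34, free space below. Site: middle of the bar, 37 above the underside; x along the plate, z up. Laid on the pillars the point is 168 above the bench; either way round.
- tube_rack: Bystander: loose steel test-tube rack, 70 x 200 mm, 105 mm high with tubes; origin under its centre.
- beaker: Bystander: loose glass beaker, 72 mm in diameter, 95 mm high; origin under its centre.
- tip_box: Bystander: loose grey box with a clear lid, 80 x 120 x 46 mm; origin under its centre.
There are look-alikes about, which are no part of the job. What is shaped like the part that bears stock_b_mid but black or green is not meant.

How it is judged:
On the way:
1. both bottles stand upright on the floor of the two cells that were empty, one in each (((horizontal distance between bottle_a_mid and empty_a_floor below 0.012 m and horizontal distance between bottle_b_mid and empty_b_floor below 0.012 m) or (horizontal distance between bottle_a_mid and empty_b_floor below 0.012 m and horizontal distance between bottle_b_mid and empty_a_floor below 0.012 m)) and angle between each of bottle_a_mid, bottle_b_mid's own z axis and vertical below 0.12 rad and z of each of bottle_a_mid, bottle_b_mid in the frame of crate below 0.072 m), for 0.2 s.
At the end, for the whole second after the job is handed in: Both bottles stand at rest in the formerly empty cells, one each (12 mm, 7 degrees, on the floor), the other two still stand in theirs, and the plate rests on both pillars, a pin through each hole (handle 168 mm up within 4 mm, centred within 8 mm, level within 2.3 degrees, in line within 6) (all of step 1 and angle between each of stock_a_mid, stock_b_mid's own z axis and vertical below 0.12 rad and z of each of stock_a_mid, stock_b_mid in the frame of crate below 0.072 m and horizontal distance between plate_grip and crate below 0.008 m and z of plate_grip in the frame of crate between 0.164 and 0.172 m and angle between plate_grip's own z axis and vertical below 0.04 rad and angle between the x axis of plate_grip and the y axis of crate, either way round below 0.1 rad and linear speed of each of bottle_a, bottle_b, plate below 0.02 m/s); the robot touches nothing.
It fails at once if bottle_a is dropped into the crate (over 0.6 m/s inside it) rather than set down (linear speed of bottle_a above 0.6 m/s and horizontal distance between bottle_a_mid and crate below 0.09 m and height (world z) of bottle_a_mid below 0.13 m).
It fails at once if bottle_b is dropped into the crate (over 0.6 m/s inside it) rather than set down (linear speed of bottle_b above 0.6 m/s and horizontal distance between bottle_b_mid and crate below 0.09 m and height (world z) of bottle_b_mid below 0.13 m).
It fails at once if the plate is dropped onto the crate (over 0.6 m/s close above it) rather than lowered (linear speed of plate above 0.6 m/s and horizontal distance between plate_grip and crate below 0.09 m and height (world z) of plate_grip below 0.21 m).
It fails at once if a bottle already in the crate is lifted or moved from its place by more than 20 mm (distance of any of stock_a_mid, stock_b_mid from where it was at the start of the episode above 0.02 m).
It fails at once if the tube rack, the beaker or the tip box is moved by more than 20 mm (distance of any of tube_rack, beaker, tip_box from where it was at the start of the episode above 0.02 m).
It also fails if it takes over 72 s, if anything falls off the work surface, if the arm or the gripper's body presses on something with over 40 N, if the wrist force passes 120 N, or if a joint passes its speed limit or range.

ROBOT

A 6-joint arm with a two-finger parallel gripper is mounted at the origin on the work surface. World frame = base frame: x ahead of the robot, y to its left, z up, the work surface at z = 0. Lengths are in m, angles in rad, forces in N, time in s.
With the tool pointing down it reaches from about 0.275 to 0.725 m from the base axis. Payload 5.6 kg.
Tool frame: the origin (TCP) lies at the very end of the fingers, on their centre line; the grasp point (between the pads) lies ctrl.pinch_z behind it (ctrl.pinch_z is the distance from the TCP to the grasp point, in m); z points along the fingers, y is the direction in which the jaws open and shut (so a half turn about z gives the same grasp; the last joint's range is limited). The gripper opens to 85 mm and grips with 20 to 120 N. Pads are 22 mm wide; open, the fingers measure 114 mm over their backs; the gripper's body (76 mm by 85 mm) begins 54 mm behind the grasp point. The pads swing forward as they close: fully open they stand 13 mm farther back than shut.
Start: joints at [1.423, 0.255, 0.108, 0, -1.424, -0.285], TCP at [0.231, 0.499, 0.231] pointing down, gripper open.
Joint ranges: [-2.95, 2.95], [-1.21, 1.97], [-1.09, 1.5], [-2.87, 1.71], [-2.94, -0.07], [-3.05, 3.05]. Speed limits (rad/s): [2.57, 2.57, 3.14, 3.14, 3.14, 3.14].

INTERFACE

Orientations are given as [roll, pitch, yaw] about the fixed x, y, z axes, in that order (R = Rz(yaw) Ry(pitch) Rx(roll)).
In Python, from workcell import sense, snapshot, get_calibration, order, ctrl gives the robot as it stands.
- The arm moves only by the tool arm_command, never from a script. Its arguments are lists of equal length, an entry for each row: "offset": the shift along the tool's x, y, z in mm, a list of three; "roll": the turn about the tool's z in rad. A call has 1 to 8 rows; each row shifts and turns the commanded pose from where the row before left it, along the tool's axes as they then stand; what a row does not reach is not made up. A row lasts 1/10 s, in which the tool goes at most 50 mm and 8.59 degrees, less where a joint would pass 70% of its speed; a pose out of reach is approached as far as the arm can. A call is refused whole if a number of a shift passes 50 or a number of a turn 0.15, either way. A call with a gripper value outside its range is refused whole. "claw" is the gripper command: -1 is shut, 1 is fully open, values between are in proportion, set as the call begins (left out, the last holds). The fingers move at their own pace and stop on an object; "grip_force" is the grip in N (left out, the last holds). Time passes only in rows, so rows that do not move let the fingers close. It gives the time, the measured TCP pose, the force and the opening at its end, in the units of the state.
- sense(): the state, without advancing time (a new reading comes with each control period).
- snapshot(name): name is "scene" or "top" or "wrist"; returns (picture, depth): 384x512x3 uint8, blue, green, red; 384x512 float32, m along the optical axis (not along the pixel's ray), 0 where there is no reading.
- get_calibration(name): a dict with "vertical_fov" (degrees; the focal length in pixels is half the picture's height over the tangent of half this angle, whatever the lens; pixels are square), "cx", "cy" (the principal point, pixels), "world_from_camera" (4x4, takes a point from camera to world coordinates). Camera axes: x right, y up, looking along -z (the intrinsics and any distortion apply to the point x, -y, -z); pixel columns grow to the right and rows downward; lengths in m; the calibration is good to about 2 mm. A picture is of the moment at which its call begins: read the wrist's pose just before it. get_calibration takes no time and is no camera call; for the wrist camera it gives the pose at the moment of the call.
- order.job_done(): hands the job in, once; it reports no verdict.
The state is a dict: "time": time; "q": joint angles; "joint_velocities": joint speeds; "tau": joint torques, N m; "eef_pos": TCP position; "ee_rot": TCP orientation; "force": force on the tool from outside, world axes, zero at the start; "ft_torque": the same for the moment, N m; "finger_gap": finger opening in m.
Only numpy, scipy, OpenCV 4.12 (cv2) and the standard library are available. Lean on these libraries where they do the work, as an engineer would, in place of code of your own. Each camera call takes 0.05 s, during which the arm holds its last target.

## Working session

There is one attempt and no reset: what is moved stays moved. The work goes in short steps, Python scripts to look and compute and a tool call to move; the robot and the scene stay as the last step left them, time stands still between calls to the robot, and variables do not carry over. Pictures are saved under pics/ and viewed, and the job is handed in when it is done.

Besides the shell and the picture viewer there is one more tool, called after "Emit:" as name(argument=value, ...) on one line, values as JSON. arm_command: Moves the arm, as the interface text tells. Its arguments: {"type":"object","properties":{"offset":{"type":"array","items":{"type":"array","items":{"type":"number"}}},"roll":{"type":"array","items":{"type":"number"}},"claw":{"type":"number"},"grip_force":{"type":"number"}},"required":["offset","roll"]}

```bash
ls; mkdir -p pics; python3 - <<'E'
from workcell import sense,snapshot,get_calibration,order,ctrl
import cv2,numpy as np
print(sense()); print(ctrl.pinch_z, [a for a in dir(ctrl) if a[0]!='_'])
for n in ("scene","top","wrist"):
    c=get_calibration(n); print(n,c)
    p,d=snapshot(n); np.savez(f'pics/{n}0.npz',p=p,d=d)
    cv2.imwrite(f'pics/{n}0.png',p); print(d.min(),d.max(),(d==0).mean())
E
```

```text
pics
{'time': 0.0, 'q': array([ 1.42260930e+00,  2.55747400e-01,  1.07002644e-01, -5.01073148e-04,
       -1.42387656e+00, -2.84595531e-01]), 'joint_velocities': array([-5.25525151e-04, -7.79067455e-04, -4.63367898e-05, -2.17052982e-03,
       -3.39090012e-04,  1.08046336e-03]), 'tau': array([ 1.77863562e-04, -3.86633098e+01,  2.37933683e+01,  5.36511138e+00,
       -6.16771300e-03,  1.30218023e-06]), 'eef_pos': array([0.23040178, 0.49887249, 0.2303908 ]), 'ee_rot': array([ 3.13970193e+00, -3.67978691e-05, -4.32856333e-01]), 'force': array([0.06886156, 0.53465584, 0.42223215]), 'ft_torque': array([ 0.0342036 ,  0.00765877, -0.01814679]), 'finger_gap': 0.08543725527288826}
0.0187 ['IKError', 'pinch_z']
scene {'vertical_fov': 46.44684533721346, 'cx': 245.5079336218004, 'cy': 180.41810826171988, 'world_from_camera': array([[-0.50139682, -0.62576792,  0.59750794,  1.31379112],
       [ 0.86494919, -0.37971791,  0.32814205,  0.50265277],
       [ 0.0215437 ,  0.68134339,  0.73164681,  1.03406586],
       [ 0.        ,  0.        ,  0.        ,  1.        ]])}
0.0 2.608419 0.003977457682291667
top {'vertical_fov': 50.12812982259999, 'cx': 256.11189117504296, 'cy': 193.74216158647937, 'world_from_camera': array([[ 0.00451687,  0.99399398, -0.10934155,  0.40293595],
       [-0.99992519,  0.00573243,  0.01080529,  0.08864284],
       [ 0.01136718,  0.10928456,  0.99394551,  1.36775418],
       [ 0.        ,  0.        ,  0.        ,  1.        ]])}
0.0 2.279133 0.0038604736328125
wrist {'vertical_fov': 58.021358599769236, 'cx': 255.48133929167818, 'cy': 198.0305636379213, 'world_from_camera': array([[-0.41972631,  0.85770192,  0.29694653,  0.30561476],
       [-0.9076486 , -0.39733373, -0.13527721,  0.46381743],
       [ 0.00195935, -0.3263025 ,  0.94526337,  0.37272876],
       [ 0.        ,  0.        ,  0.        ,  1.        ]])}
0.0 0.48610258 0.0038706461588541665
```

View pics/scene0.png

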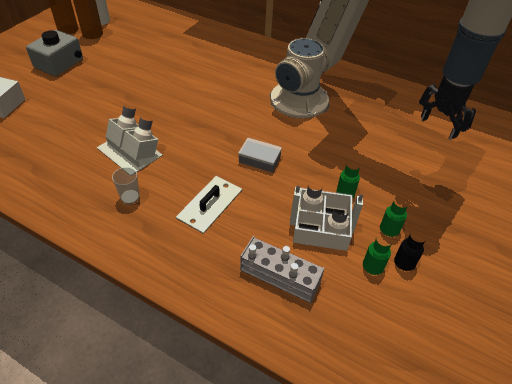

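View pics/top0.png

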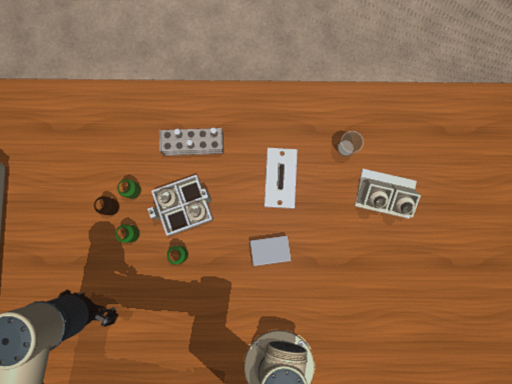

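View pics/wrist0.png

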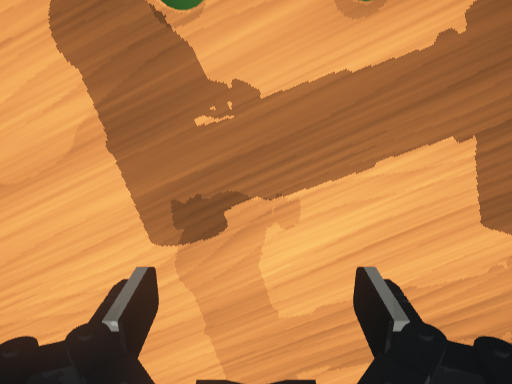

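The scene view shows the stand at (130,150) with two bottles, the beaker at (125,185), the plate at (210,203), the tip box at (260,153), the crate at (327,217), the rack at (282,268), and green and black look-alikes around the crate. In the top view the crate is at (181,205), the plate at (281,178), and the stand at (390,195). The wrist view shows only bench and a green look-alike at the top edge.

```bash
cat > h.py <<'E'
import numpy as np,cv2
from workcell import sense,snapshot,get_calibration,order,ctrl
from scipy.spatial.transform import Rotation as Rn
def K(c,h=384):
    return (h/2)/np.tan(np.radians(c['vertical_fov'])/2)
def rays(c,uv):
    uv=np.atleast_2d(uv).astype(float);f=K(c)
    d=np.stack([(uv[:,0]-c['cx'])/f,-(uv[:,1]-c['cy'])/f,-np.ones(len(uv))],1)
    T=c['world_from_camera'];return T[:3,3],d@T[:3,:3].T
def onplane(c,uv,z):
    o,d=rays(c,uv);return o+d*((z-o[2])/d[:,2])[:,None]
def cloud(c,D):
    v,u=np.mgrid[:D.shape[0],:D.shape[1]]
    o,d=rays(c,np.stack([u.ravel(),v.ravel()],1))
    return (o+d*D.ravel()[:,None]).reshape(D.shape+(3,))
def proj(c,P):
    T=c['world_from_camera'];q=(np.atleast_2d(P)-T[:3,3])@T[:3,:3];f=K(c)
    return np.stack([c['cx']+f*q[:,0]/-q[:,2],c['cy']-f*q[:,1]/-q[:,2]],1)
def tri(c1,uv1,c2,uv2):
    o1,d1=rays(c1,uv1);o2,d2=rays(c2,uv2);d1=d1[0];d2=d2[0]
    A=np.stack([d1,-d2],1);s=np.linalg.lstsq(A,o2-o1,rcond=None)[0]
    p,q=o1+d1*s[0],o2+d2*s[1];return (p+q)/2,np.linalg.norm(p-q)
E
python3 - <<'E'
from h import *
c=get_calibration('top');z=np.load('pics/top0.npz');p,D=z['p'],z['d']
W=cloud(c,D)
for n,b in dict(crate=(140,165,225,245),plate=(255,140,310,215),stand=(345,125,430,225),rack=(150,120,235,165)).items():
    x0,y0,x1,y1=b
    cv2.imwrite(f'pics/t_{n}.png',cv2.resize(p[y0:y1,x0:x1],None,fx=7,fy=7,interpolation=cv2.INTER_CUBIC))
for u,v in [(281,178),(270,160),(281,153),(281,203),(300,250),(270,250),(185,191),(175,220),(197,211),(165,199),(400,300),(349,145),(379,200),(405,207),(177,132),(128,187),(128,233),(105,205),(177,255)]:
    print((u,v),W[v-1:v+2,u-1:u+2].reshape(-1,3).mean(0).round(4),p[v,u])
E
```

```text
(281, 178) [0.5785 0.004  0.192 ] [45 49 61]
(270, 160) [0.6677 0.0275 0.0044] [210 207 201]
(281, 153) [ 6.928e-01 -1.000e-02  5.000e-04] [ 38  88 155]
(281, 203) [ 0.5225 -0.0094  0.0027] [100 113 142]
(300, 250) [ 0.3671 -0.0723 -0.0012] [ 45  90 149]
(270, 250) [0.3679 0.029  0.044 ] [175 166 164]
(185, 191) [0.5431 0.2858 0.1573] [39 45 55]
(175, 220) [0.4639 0.3419 0.0048] [38 44 56]
(197, 211) [0.4837 0.2495 0.1549] [101 116 124]
(165, 199) [0.5337 0.3772 0.0034] [117 132 142]
(400, 300) [ 2.063e-01 -3.987e-01 -2.000e-04] [ 45  93 154]
(349, 145) [ 0.7214 -0.241   0.0032] [121 133 145]
(379, 200) [ 0.5306 -0.3262  0.041 ] [ 91 103 107]
(405, 207) [ 0.5074 -0.4063  0.052 ] [83 95 99]
(177, 132) [0.736  0.3246 0.1028] [215 211 206]
(128, 187) [0.5629 0.4766 0.086 ] [23 57 44]
(128, 233) [0.4192 0.4671 0.0988] [28 63 42]
(105, 205) [0.5044 0.5391 0.105 ] [17 27 44]
(177, 255) [ 0.349   0.3337 -0.0026] [30 58 98]
```

```bash
python3 - <<'E'
import cv2,numpy as np
a=[cv2.imread(f'pics/t_{n}.png') for n in('crate','plate','stand')]
h=max(i.shape[0] for i in a)
a=[cv2.copyMakeBorder(i,0,h-i.shape[0],0,4,cv2.BORDER_CONSTANT) for i in a]
m=np.hstack(a);print(m.shape);cv2.imwrite('pics/m1.png',cv2.resize(m,None,fx=800/m.shape[1],fy=800/m.shape[1]))
E
```

```text
(700, 1587, 3)
```

View pics/m1.png

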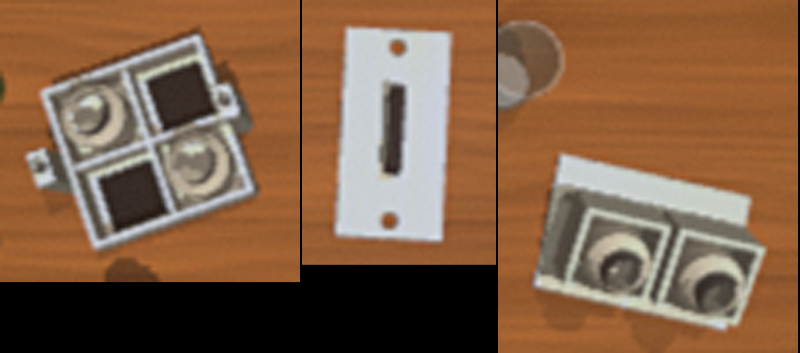

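The enlarged crops show the crate with dark liners in its upper-right and lower-left cells, stock bottles in the other two, and pillars at left and right. The plate has two holes, and the stand has two leaning caps. I'll get coarse coordinates from these first.

```bash
python3 - <<'E'
from h import *
c=get_calibration('top')
s=1587/800/7
def pt(off,x0,y0,X,Y): return (x0+(X-off)*s,y0+Y*s)
cr=lambda X,Y:pt(0,140,165,X,Y)
pl=lambda X,Y:pt(302,255,140,X,Y)
st=lambda X,Y:pt(498,345,125,X,Y)
print('pinl/r z.155',onplane(c,[cr(40,165),cr(225,98)],.15).round(3))
print('crate rim corners z.064',onplane(c,[cr(42,92),cr(200,36),cr(258,190),cr(97,248)],.064).round(3))
print('liners',onplane(c,[cr(132,196),cr(180,95)],.006).round(3))
print('holes',onplane(c,[pl(397,47),pl(389,220)],.006).round(3))
print('plate corners',onplane(c,[pl(346,28),pl(451,33),pl(442,241),pl(336,235)],.006).round(3))
print('cap tops ',onplane(c,[st(625,270),st(718,293)],.13).round(3))
print(sense()['time'])
E
```

```text
pinl/r z.155 [[0.481 0.385 0.15 ]
 [0.539 0.231 0.15 ]]
crate rim corners z.064 [[0.553 0.407 0.064]
 [0.605 0.265 0.064]
 [0.466 0.21  0.064]
 [0.413 0.353 0.064]]
liners [[0.462 0.334 0.006]
 [0.558 0.291 0.006]]
holes [[ 0.691 -0.013  0.006]
 [ 0.524 -0.005  0.006]]
plate corners [[ 0.709  0.036  0.006]
 [ 0.705 -0.064  0.006]
 [ 0.505 -0.055  0.006]
 [ 0.51   0.045  0.006]]
cap tops  [[ 0.518 -0.304  0.13 ]
 [ 0.498 -0.384  0.13 ]]
0.15
```

Coarse estimates: crate centre about (0.510, 0.309) with yaw about 20°, plate about (0.61, -0.01), stand yaw about -14°. Next I move the wrist camera over the crate.

Emit:
arm_command(offset=[[10,2,-15],[35,6,-15],[43,7,-15],[43,7,-15],[43,7,-15],[43,7,-15],[43,7,-10],[43,7,0]], roll=[0,0,0,0,0,0,0,0])

```text
time: 0.95
eef_pos: [0.4864, 0.3258, 0.3328]
ee_rot: [-3.139, -0.001, -0.433]
force: [-0.1, 1.1, 0.7]
finger_gap: 0.0855
```

Emit:
arm_command(offset=[[0,0,0],[0,0,0]], roll=[0,0])

```text
time: 1.15
eef_pos: [0.4853, 0.3261, 0.3305]
ee_rot: [3.14, 0.001, -0.435]
force: [0.7, 0.9, 0.5]
finger_gap: 0.0854
```

```bash
cat >> h.py <<'E'
def shot(n,tag):
    c=get_calibration(n);s=sense();p,d=snapshot(n)
    np.savez(f'pics/{tag}.npz',p=p,d=d,**c,pos=s['eef_pos'],rot=s['ee_rot'])
    cv2.imwrite(f'pics/{tag}.png',p);return c,p,d,s
def load(tag):
    z=np.load(f'pics/{tag}.npz');return {k:z[k] for k in('vertical_fov','cx','cy','world_from_camera')},z['p'],z['d']
E
python3 - <<'E'
from h import *
c,p,d,s=shot('wrist','w1');print(s['time'],s['eef_pos'],s['ee_rot'],s['joint_velocities'].round(3),c['world_from_camera'][:3,3])
E
```

```text
1.15 [0.48530929 0.32611954 0.33046412] [ 3.14036657e+00  7.73374028e-04 -4.34965704e-01] [ 0.039 -0.016 -0.008 -0.001  0.    -0.004] [0.56049818 0.29075447 0.47260054]
```

View pics/w1.png

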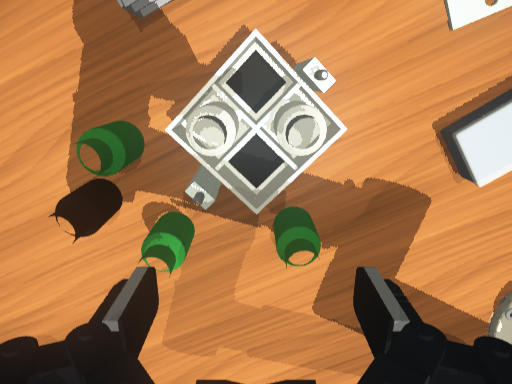

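The wrist view shows the crate at (257,122), dark liners at (257,78) and (257,160), stock bottles at (213,128) and (300,127), and pillars at about (319,75) and (201,192). The bottle tops look odd, so I'll zoom in and check the depth.

```bash
python3 - <<'E'
from h import *
c,p,d=load('w1')
cv2.imwrite('pics/w1z.png',cv2.resize(p[20:225,155:355],None,fx=3.9,fy=2.9,interpolation=cv2.INTER_CUBIC)[:600])
W=cloud(c,d)
for u,v in [(300,130),(210,130),(257,78),(257,160),(321,74),(310,68),(200,195),(97,157),(110,140),(256,40),(184,130),(257,118),(400,250)]:
    print((u,v),W[v,u].round(4))
# plan view hist of z for crate region
m=(abs(W[...,0]-.51)<.1)&(abs(W[...,1]-.31)<.11)
h,e=np.histogram(W[m][:,2],bins=np.arange(-.01,.17,.005));print(dict(zip(e.round(3),h)))
E
```

```text
(300, 130) [0.4757 0.2637 0.0051]
(210, 130) [0.5263 0.3733 0.0026]
(257, 78) [0.5596 0.2883 0.0054]
(257, 160) [0.463  0.333  0.0059]
(321, 74) [0.5395 0.2374 0.1544]
(310, 68) [0.5471 0.2407 0.1301]
(200, 195) [0.4827 0.3883 0.1405]
(97, 157) [ 5.592e-01  5.329e-01 -1.000e-04]
(110, 140) [0.5697 0.4675 0.0803]
(256, 40) [0.598  0.2719 0.0324]
(184, 130) [0.5417 0.4011 0.0186]
(257, 118) [0.5143 0.3092 0.0058]
(400, 250) [0.2435 0.1949 0.001 ]
{np.float64(-0.01): np.int64(0), np.float64(-0.005): np.int64(4128), np.float64(0.0): np.int64(5901), np.float64(0.005): np.int64(4821), np.float64(0.01): np.int64(278), np.float64(0.015): np.int64(287), np.float64(0.02): np.int64(301), np.float64(0.025): np.int64(314), np.float64(0.03): np.int64(290), np.float64(0.035): np.int64(360), np.float64(0.04): np.int64(318), np.float64(0.045): np.int64(403), np.float64(0.05): np.int64(833), np.float64(0.055): np.int64(875), np.float64(0.06): np.int64(2354), np.float64(0.065): np.int64(224), np.float64(0.07): np.int64(96), np.float64(0.075): np.int64(631), np.float64(0.08): np.int64(934), np.float64(0.085): np.int64(711), np.float64(0.09): np.int64(134), np.float64(0.095): np.int64(103), np.float64(0.1): np.int64(106), np.float64(0.105): np.int64(114), np.float64(0.11): np.int64(115), np.float64(0.115): np.int64(118), np.float64(0.12): np.int64(121), np.float64(0.125): np.int64(209), np.float64(0.13): np.int64(673), np.float64(0.135): np.int64(24), np.float64(0.14): np.int64(28), np.float64(0.145): np.int64(55), np.float64(0.15): np.int64(82), np.float64(0.155): np.int64(1), np.float64(0.16): np.int64(0)}
```

View pics/w1z.png

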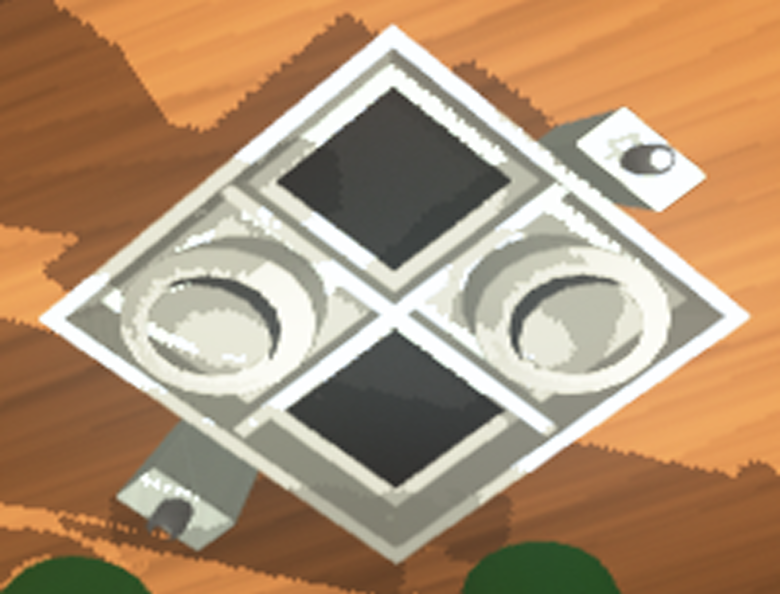

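The caps aren't drawn in the wrist view, so only the shoulder ring shows, but the depth matches the stated sizes (rim about 0.062, pillar tops 0.131, pin top 0.154). Now I'll fit the crate.

```bash
cat >> h.py <<'E'
def rect(P):
    r=cv2.minAreaRect((P[:,:2]*1000).astype(np.float32));return r
E
python3 - <<'E'
from h import *
c,p,d=load('w1');W=cloud(c,d);v=d>0.2
near=(abs(W[...,0]-.51)<.12)&(abs(W[...,1]-.31)<.12)&v
m=near&(W[...,2]>.059)&(W[...,2]<.068)
n,l,s,_=cv2.connectedComponentsWithStats(m.astype(np.uint8));k=1+np.argmax(s[1:,4]);P=W[l==k]
print('rim',len(P),rect(P),P[:,2].mean())
m=near&(W[...,2]>.127)&(W[...,2]<.135)
n,l,s,_=cv2.connectedComponentsWithStats(m.astype(np.uint8))
for k in range(1,n):
    if s[k,4]>60: P=W[l==k];print('pillar',len(P),P.mean(0),rect(P))
hsv=cv2.cvtColor(p,cv2.COLOR_BGR2HSV)
m=((hsv[...,2]<85)&near&(W[...,2]<.012)&(hsv[...,1]<80)).astype(np.uint8)
n,l,s,ce=cv2.connectedComponentsWithStats(cv2.morphologyEx(m,cv2.MORPH_OPEN,np.ones((3,3))))
for k in range(1,n):
    if s[k,4]>200:
        r=cv2.minAreaRect(np.argwhere(l==k)[:,::-1].astype(np.float32));Q=onplane(c,[ce[k]],.006);P=onplane(c,np.argwhere(l==k)[:,::-1],.006)
        print('liner',s[k,4],ce[k],Q,rect(P),W[l==k][:,2].mean())
# pins tip
m=near&(W[...,2]>.145)
n,l,s,ce=cv2.connectedComponentsWithStats(m.astype(np.uint8))
for k in range(1,n):
    if s[k,4]>8: print('pin',s[k,4],W[l==k].mean(0),ce[k])
# tri of pin tops with top camera?
E
```

```text
rim 2533 ((505.9560546875, 320.68804931640625), (151.4025421142578, 165.93113708496094), 20.37409782409668) 0.06352308939925545
pillar 471 [0.53833916 0.23645362 0.13064099] ((537.8465576171875, 235.6664581298828), (29.73978614807129, 16.06603240966797), 20.53282928466797)
pillar 354 [0.48089866 0.39084595 0.13059692] ((479.84100341796875, 391.89404296875), (29.758438110351562, 16.11916732788086), 20.217742919921875)
liner 1827 [255.47454844  81.47947455] [[0.5565901  0.29179548 0.006     ]] ((556.0470581054688, 291.9920654296875), (53.594970703125, 53.093265533447266), 20.37196922302246) 0.005847348651670326
liner 1467 [255.92160873 160.59577369] [[0.46286151 0.33470196 0.006     ]] ((462.0274963378906, 335.07061767578125), (52.747535705566406, 53.22923278808594), 19.912355422973633) 0.005811564201980445
pin 76 [0.53827193 0.23675576 0.15092244] [321.53947368  75.01315789]
pin 62 [0.4809628  0.39004258 0.15009746] [197.77419355 200.30645161]
```

The crate fit is consistent: centre (0.5089, 0.3137), yaw 20.4°, pins 166.7 mm apart against a nominal 167. On to the plate, then the stand.

Emit:
arm_command(offset=[[5,8,0],[15,25,0],[24,38,0],[24,38,0],[24,38,0],[24,38,0],[24,38,0],[24,38,0]], roll=[-0.095,-0.095,0,0,0,0,0,0])

```text
time: 2.0
eef_pos: [0.5765, 0.0327, 0.3316]
ee_rot: [-3.141, -0.0, -0.24]
force: [1.5, 0.6, -0.0]
finger_gap: 0.0857
```

Emit:
arm_command(offset=[[24,38,0],[8,10,0],[0,0,0],[0,0,0]], roll=[0,0,0,0])

```text
time: 2.4
eef_pos: [0.596, -0.0201, 0.3312]
ee_rot: [-3.141, 0.0, -0.242]
force: [0.7, 0.4, 0.4]
finger_gap: 0.0853
```

```bash
python3 - <<'E'
from h import *
c,p,d,s=shot('wrist','w2');print(s['time'],s['eef_pos'],s['ee_rot'],s['joint_velocities'].round(3),c['world_from_camera'][:3,3])
E
```

```text
2.4 [ 0.59604624 -0.02006746  0.33120164] [-3.14128066e+00  3.08487756e-04 -2.41656621e-01] [ 0.015 -0.008 -0.003  0.    -0.     0.002] [ 0.67647349 -0.04025658  0.47343492]
```

View pics/w2.png

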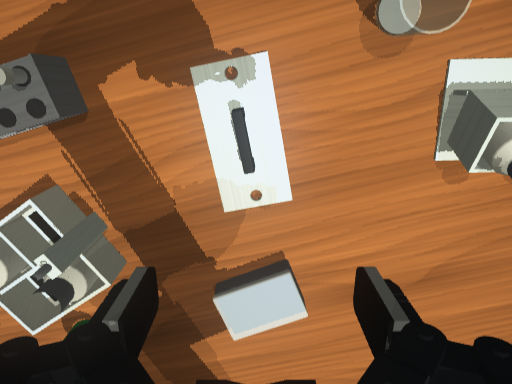

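The wrist view shows the plate at (242,132), its holes at (231,72) and (256,195), and the handle bar from (235,108) to (248,165). The stand is at the right edge.

```bash
cat >> h.py <<'E'
def plate(tag,ctr,zlo=.003):
    c,p,d=load(tag);W=cloud(c,d);v=d>.15
    near=(abs(W[...,0]-ctr[0])<.14)&(abs(W[...,1]-ctr[1])<.14)&v
    g=p.astype(int);
    m=(near&(W[...,2]>zlo)).astype(np.uint8)
    n,l,s,_=cv2.connectedComponentsWithStats(m);k=1+np.argmax(s[1:,4]);
    P=W[l==k];flat=P[(P[:,2]<zlo+.009)]
    print('plate',s[k,4],rect(P),'ztop',np.median(flat[:,2]))
    bar=near&(W[...,2]>.035)&(W[...,2]<.06)
    n,l,s,ce=cv2.connectedComponentsWithStats(bar.astype(np.uint8))
    for k in range(1,n):
        if s[k,4]>100: P=W[l==k];print('bar',s[k,4],P.mean(0),rect(P),ce[k])
    hsv=cv2.cvtColor(p,cv2.COLOR_BGR2HSV)
    h=cv2.inRange(hsv,(3,70,20),(25,255,255))
    n,l,s,ce=cv2.connectedComponentsWithStats(h)
    for k in range(1,n):
        if 15<s[k,4]<400:
            Q=onplane(c,[ce[k]],.006)[0]
            if np.hypot(*(Q[:2]-ctr))<.12: print('hole',s[k],Q)
E
python3 - <<'E'
from h import *
plate('w2',np.array([.607,-.009]))
E
```

```text
plate 10873 ((606.5398559570312, -6.784381866455078), (100.2748031616211, 200.2696533203125), 87.1097412109375) ztop 0.005822100960372223
bar 749 [ 0.60832277 -0.00736741  0.04533608] ((606.7587890625, -6.9608001708984375), (13.986956596374512, 79.97148895263672), 87.14459991455078) [242.83578104 141.30974633]
hole [225  67  12  12 117] [ 0.69052636 -0.01141386  0.006     ]
hole [251 190  10  10  78] [ 0.52485757 -0.00307049  0.006     ]
```

Emit:
arm_command(offset=[[-5,15,0],[-15,30,0],[-20,40,0],[-20,40,0],[-20,40,0],[-20,40,0],[-20,40,0],[-10,30,0]], roll=[0,0,0,0,0,0,0,0])

```text
time: 3.25
eef_pos: [0.4016, -0.2577, 0.3325]
ee_rot: [3.141, -0.002, -0.242]
force: [0.6, -0.1, -1.0]
finger_gap: 0.0856
```

Emit:
arm_command(offset=[[-5,10,0],[0,0,0],[0,0,0]], roll=[0,0,0])

```text
time: 3.55
eef_pos: [0.3969, -0.2648, 0.3314]
ee_rot: [-3.141, -0.0, -0.242]
force: [-0.3, 0.4, 0.4]
finger_gap: 0.0852
```

```bash
python3 - <<'E'
from h import *
c,p,d,s=shot('wrist','w3');print(s['time'],s['eef_pos'],s['ee_rot'],s['joint_velocities'].round(3),c['world_from_camera'][:3,3])
E
```

```text
3.55 [ 0.39689859 -0.26477578  0.33139112] [-3.14126205e+00 -4.81336332e-04 -2.42154495e-01] [ 0.014  0.011  0.005 -0.003 -0.     0.001] [ 0.47723174 -0.28496558  0.47363376]
```

View pics/w3.png

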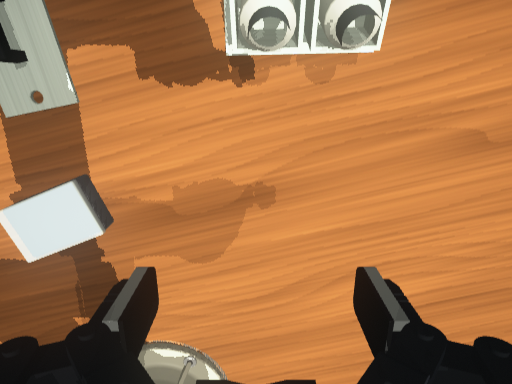

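Plate fit: centre (0.6066, -0.0069), axis -2.9°, 200×100, bar top at z 0.045, all as stated. The stand is only partly in view at the top (305,25), so I move forward.

Emit:
arm_command(offset=[[25,10,0],[45,15,0],[45,15,0],[25,10,0],[0,0,0],[0,0,0]], roll=[0,0,0,0,0,0])

```text
time: 4.2
eef_pos: [0.5217, -0.3469, 0.3299]
ee_rot: [-3.141, 0.002, -0.241]
force: [-0.1, 0.7, 0.3]
finger_gap: 0.0854
```

```bash
python3 - <<'E'
from h import *
c,p,d,s=shot('wrist','w4');print(s['time'],s['eef_pos'],s['ee_rot'],s['joint_velocities'].round(3),c['world_from_camera'][:3,3])
W=cloud(c,d)
cv2.imwrite('pics/w4z.png',cv2.resize(p[0:260,120:400],None,fx=2.8,fy=2.3))
E
```

```text
4.2 [ 0.52172884 -0.34685909  0.32994418] [-3.14130104e+00  1.98963175e-03 -2.41385306e-01] [ 0.    -0.055 -0.014  0.006  0.002  0.   ] [ 0.6023947  -0.36708244  0.4719868 ]
```

View pics/w4.png

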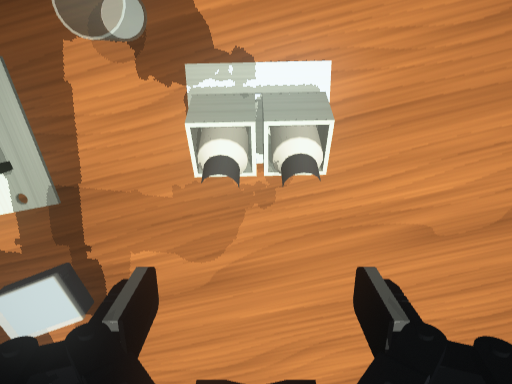

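View pics/w4z.png

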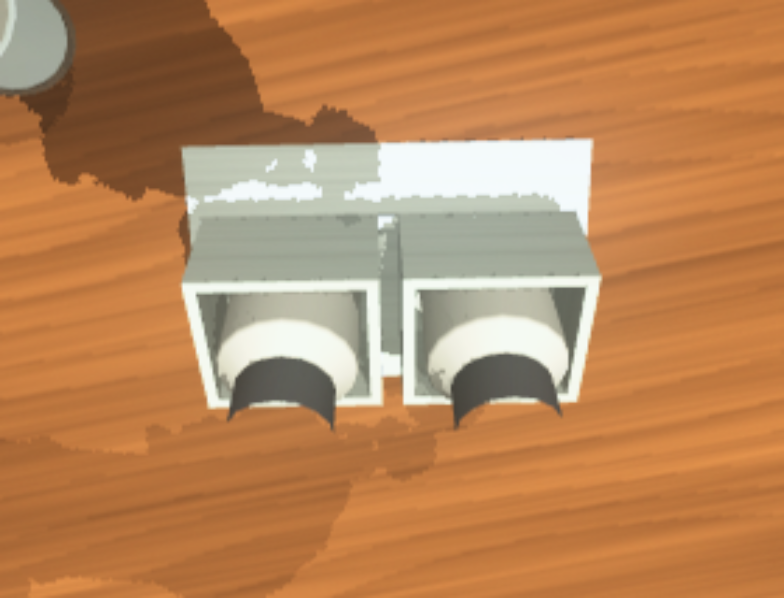

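The wrist view shows the stand's pockets at (222,135) and (297,135), with white shoulders and dark cap sides at (222,168) and (300,168), leaning towards the robot. I'll fit each bottle's axis from the depth of the cap and shoulder.

```bash
cat > fitb.py <<'E'
from h import *
from scipy.optimize import least_squares
c,p,d=load('w4');W=cloud(c,d)
hsv=cv2.cvtColor(p,cv2.COLOR_BGR2HSV)
# base plate top
near=(d>.2)&(abs(W[...,0]-.55)<.15)&(abs(W[...,1]+.37)<.13)
m=near&(W[...,2]>.0025)&(hsv[...,1]<60)
P=W[m];print('stand foot rect',rect(P))
v,u=np.where((hsv[...,2]<75)&(hsv[...,1]<110)&near&(W[...,2]>.07)&(W[...,2]<.16))
P=W[v,u]
yaw=np.radians(-13.9)
def axis(y): return np.array([-.4226*np.cos(y),-.4226*np.sin(y),.9063])
a=axis(yaw);e1=np.array([.9063*np.cos(yaw),.9063*np.sin(yaw),.4226]);e2=np.array([-np.sin(yaw),np.cos(yaw),0])
for nm,sel in (('b(+y)',u<262),('a(-y)',u>=262)):
    Q=P[sel];x=np.stack([Q@e1,Q@e2,Q@a],1)
    print(nm,len(Q),Q.min(0).round(3),Q.max(0).round(3))
    f=lambda t:np.hypot(x[:,0]-t[0],x[:,1]-t[1])-.020
    r=least_squares(f,[x[:,0].mean()-.02,x[:,1].mean()],loss='soft_l1',f_scale=.001)
    s=x[:,2];top=np.percentile(s,99.5);bot=np.percentile(s,.5)
    ctr=lambda sv:e1*r.x[0]+e2*r.x[1]+a*sv
    print(' rms',np.sqrt((r.fun**2).mean()),'range',bot,top,'cap len',top-bot,'captop',ctr(top).round(4),'mid',ctr(top-.06).round(4),'foot',ctr(top-.12).round(4))
    # free-axis fit
    def g(t):
        ax=np.array([t[2],t[3],1]);ax/=np.linalg.norm(ax)
        o=np.array([t[0],t[1],.11]);w=Q-o;return np.linalg.norm(w-np.outer(w@ax,ax),axis=1)-.02
    c0=ctr(0);t0=c0+a*((.11-c0[2])/a[2])
    r2=least_squares(g,[t0[0],t0[1],a[0]/a[2],a[1]/a[2]],loss='soft_l1',f_scale=.001)
    ax=np.array([r2.x[2],r2.x[3],1]);ax/=np.linalg.norm(ax)
    print(' free',r2.x[:2].round(4),'t0',t0.round(4),'axis',ax.round(3),'tilt',np.degrees(np.arccos(ax[2])).round(1),'dir',np.degrees(np.arctan2(-ax[1],-ax[0])).round(1))
# rims: points by tilted plane
E
python3 fitb.py
```

```text
stand foot rect ((572.8267822265625, -328.86663818359375), (256.56707763671875, 167.4099884033203), 63.50563049316406)
b(+y) 11 [ 0.52  -0.292  0.109] [ 0.529 -0.29   0.13 ]
 rms 0.00014018879410601263 range -0.1483532147139647 -0.12501390077501667 cap len 0.02333931393894803 captop [ 0.5081 -0.3056  0.1263] mid [ 0.5327 -0.3117  0.0719] foot [ 0.5573 -0.3178  0.0175]
 free [ 0.515  -0.3071] t0 [ 0.5155 -0.3075  0.11  ] axis [-0.361  0.052  0.931] tilt 21.4 dir -8.2
a(-y) 65 [ 0.496 -0.376  0.105] [ 0.512 -0.37   0.131]
 rms 0.0001958120755798061 range -0.1505194222826895 -0.1229631181987999 cap len 0.027556304083889593 captop [ 0.4881 -0.3881  0.1288] mid [ 0.5127 -0.3942  0.0744] foot [ 0.5374 -0.4003  0.02  ]
 free [ 0.4965 -0.3901] t0 [ 0.4966 -0.3902  0.11  ] axis [-0.392  0.085  0.916] tilt 23.6 dir -12.2
```

```bash
cat >> fitb.py <<'E'
print('---')
from scipy.spatial import cKDTree
for nm,t0 in (('b(+y)',[.5155,-.3075,.11]),('a(-y)',[.4966,-.3902,.11])):
    t0=np.array(t0)
    V=W[near];w=V-t0;s=w@a;rad=np.linalg.norm(w-np.outer(s,a),axis=1)
    h,e=np.histogram(s[rad<.035],bins=np.arange(-.1,.04,.006));print(nm,dict(zip((e*1000).round().astype(int).tolist(),h.tolist())))
    # foot estimate by captop s
    capm=(s>-.012)&(s<.03)&(rad<.027);Q=V[capm];x=np.stack([Q@e1,Q@e2,Q@a],1)
    f=lambda t:np.hypot(x[:,0]-t[0],x[:,1]-t[1])-.020
    r=least_squares(f,[t0@e1,t0@e2],loss='soft_l1',f_scale=.001)
    top=np.percentile(x[:,2],99.5);ctr=lambda sv:e1*r.x[0]+e2*r.x[1]+a*sv
    print(' cap n',len(Q),'rms',np.sqrt((r.fun**2).mean()).round(5),'captop',ctr(top).round(4),'mid',ctr(top-.06).round(4),'foot',ctr(top-.12).round(4))
    bm=(s<-.03)&(s>-.045)&(rad<.034)&(rad>.024);Q=V[bm];x=np.stack([Q@e1,Q@e2],1)
    f=lambda t:np.hypot(x[:,0]-t[0],x[:,1]-t[1])-.029
    r=least_squares(f,[t0@e1,t0@e2],loss='soft_l1',f_scale=.001)
    print(' body n',len(Q),'rms',np.sqrt((r.fun**2).mean()).round(5),'captop',ctr(top).round(4))
m=near&(W[...,2]>.0025)&(W[...,2]<.012)
n,l,s_,ce=cv2.connectedComponentsWithStats(m.astype(np.uint8));k=1+np.argmax(s_[1:,4]);print('base',rect(W[l==k]),s_[k,4])
E
python3 fitb.py | sed -n '/---/,$p'
```

```text
---
b(+y) {-100: 30, -94: 9, -88: 9, -82: 21, -76: 20, -70: 32, -64: 48, -58: 79, -52: 124, -46: 161, -40: 208, -34: 151, -28: 269, -22: 433, -16: 271, -10: 94, -4: 131, 2: 133, 8: 131, 14: 142, 20: 87, 26: 0, 32: 0}
 cap n 760 rms 0.00047 captop [ 0.5054 -0.3045  0.1315] mid [ 0.53   -0.3106  0.0771] foot [ 0.5546 -0.3167  0.0228]
 body n 392 rms 0.00127 captop [ 0.5054 -0.3042  0.1315]
a(-y) {-100: 29, -94: 11, -88: 11, -82: 20, -76: 30, -70: 39, -64: 56, -58: 82, -52: 146, -46: 162, -40: 226, -34: 158, -28: 276, -22: 442, -16: 265, -10: 99, -4: 119, 2: 131, 8: 143, 14: 140, 20: 86, 26: 0, 32: 0}
 cap n 770 rms 0.00047 captop [ 0.4868 -0.3876  0.1312] mid [ 0.5114 -0.3937  0.0768] foot [ 0.536  -0.3998  0.0224]
 body n 422 rms 0.00157 captop [ 0.4868 -0.3876  0.1312]
base ((593.2974243164062, -368.14752197265625), (185.1678924560547, 53.97615432739258), 77.46324920654297) 4175
```

Both cap fits have 0.5 mm rms. The spacing is 85.2 mm (nominal 85), the tops are at z 0.131, and the stand yaw is about -12.5°. I'll cross-check by projecting the fitted points into the scene and top views.

```bash
python3 - <<'E'
from h import *
tops=np.array([[.5054,-.3045,.1315],[.4868,-.3876,.1312]])
pts=dict(cap=tops,pins=np.array([[.5378,.2357,.155],[.4798,.3919,.155]]),holes=np.array([[.6900,-.0111,.006],[.5232,-.0027,.006]]),stock=np.array([[.5089-.0343-.0125+.0*1,.3137,.125]]))
ims=[]
for n in('top','scene'):
    c=get_calibration(n);p=np.load(f'pics/{n}0.npz')['p']
    for key in('cap','pins','holes'):
        uv=proj(c,pts[key]);print(n,key,uv.round(1).tolist())
        q=cv2.resize(p,None,fx=6,fy=6,interpolation=cv2.INTER_CUBIC)
        for x,y in uv: cv2.drawMarker(q,(int(x*6+3),int(y*6+3)),(0,0,255),cv2.MARKER_CROSS,20,1)
        x,y=(uv.mean(0)*6).astype(int);y=max(y,150);x=max(x,130)
        ims.append(cv2.resize(q[max(0,y-200):y+200,max(0,x-200):x+200],(260,260)))
cv2.imwrite('pics/x1.png',np.vstack([np.hstack(ims[:3]),np.hstack(ims[3:])]))
E
```

```text
top cap [[381.3, 205.5], [408.8, 211.7]]
top pins [[202.1, 192.9], [148.7, 212.2]]
top holes [[281.5, 153.5], [279.0, 202.7]]
scene cap [[146.3, 117.7], [129.6, 106.1]]
scene pins [[297.7, 184.9], [360.8, 193.7]]
scene holes [[192.3, 220.2], [225.3, 184.9]]
```

View pics/x1.png

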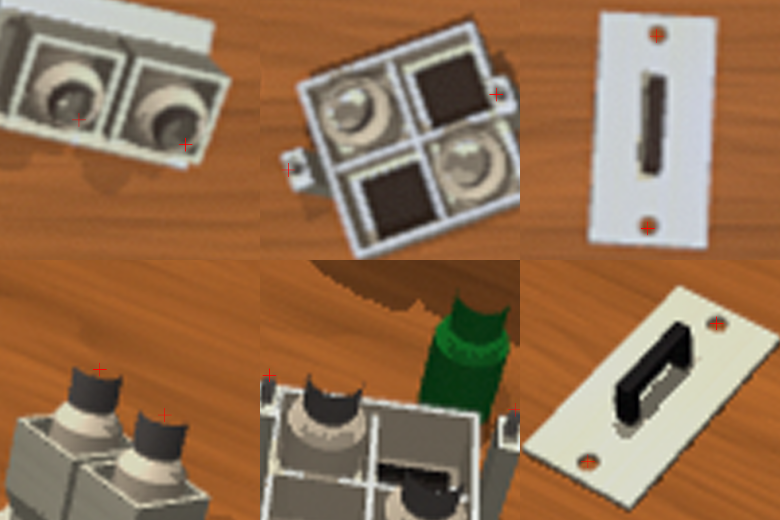

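The scene-view projections sit on the cap tops and holes. In the top view the cap markers sit some 15 mm off the dark disc; the wrist view also leaves out the cap's end face, so that disc is probably the neck seen through it. I'll trust the wrist fit, which the scene view confirms, and approach bottle_a with the jaws part open.

Emit:
arm_command(offset=[[-8,17,15],[-12,30,35],[0,0,35],[0,0,35],[0,0,30],[0,0,20],[0,0,10],[0,0,0]], roll=[-0.023,0,0,0,0,0,0,0], claw=0.41)

```text
time: 5.05
eef_pos: [0.49, -0.3881, 0.1512]
ee_rot: [-3.141, 0.001, -0.219]
force: [-0.1, 0.4, 0.3]
finger_gap: 0.0602
```

```bash
python3 - <<'E'
from h import *
c,p,d,s=shot('wrist','w5');print(s['time'],s['eef_pos'],s['ee_rot'],s['finger_gap'])
c2,p2,d2,s2=shot('scene','s1')
cv2.imwrite('pics/s1z.png',np.hstack([cv2.resize(p2[60:220,70:240],(400,376)),cv2.resize(p,(400,376))]))
E
```

```text
5.05 [ 0.48997198 -0.38805764  0.15118218] [-3.14130087e+00  8.89539033e-04 -2.19047251e-01] 0.0602343010347347
```

View pics/s1z.png

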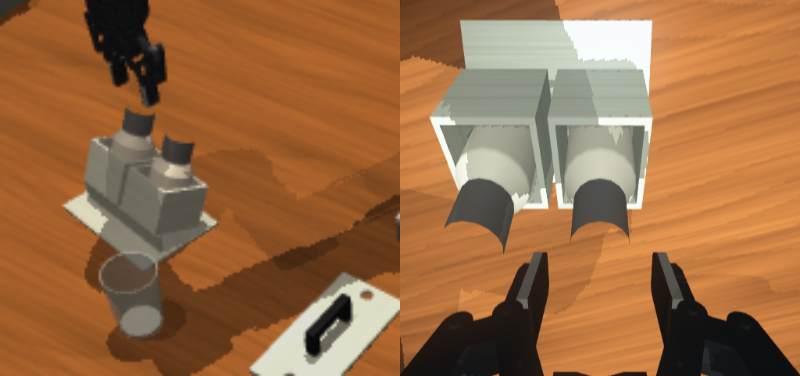

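The jaws straddle the cap: it is at column 600 and the jaw midpoint is also about 600. Now I descend and close.

Emit:
arm_command(offset=[[2,0,20],[0,0,20],[0,0,11],[0,0,0],[0,0,0]], roll=[0,0,0,0,0])

```text
time: 5.65
eef_pos: [0.493, -0.3899, 0.1016]
ee_rot: [3.141, -0.002, -0.22]
force: [-0.4, 0.3, 0.6]
finger_gap: 0.0604
```

Emit:
arm_command(offset=[[0,0,0],[0,0,0],[0,0,0],[0,0,0],[0,0,0]], roll=[0,0,0,0,0], claw=-1, grip_force=40)

```text
time: 6.15
eef_pos: [0.4931, -0.3897, 0.1018]
ee_rot: [3.141, -0.002, -0.219]
force: [0.6, 1.2, 5.5]
finger_gap: 0.0392
```

```bash
python3 - <<'E'
from h import *
c,p,d,s=shot('wrist','w6');print(s['time'],s['eef_pos'],s['ee_rot'],s['finger_gap'],s['force'],s['ft_torque'])
c2,p2,d2,s2=shot('scene','s2')
cv2.imwrite('pics/s2z.png',np.hstack([cv2.resize(p2[60:220,70:240],(400,376)),cv2.resize(p,(400,376))]))
E
```

```text
6.15 [ 0.49310406 -0.38974323  0.10184257] [ 3.14061920e+00 -2.32303054e-03 -2.19468096e-01] 0.039241149683078985 [0.63809224 1.18343377 5.47909897] [ 0.53230969  0.16677005 -0.0442997 ]
```

View pics/s2z.png

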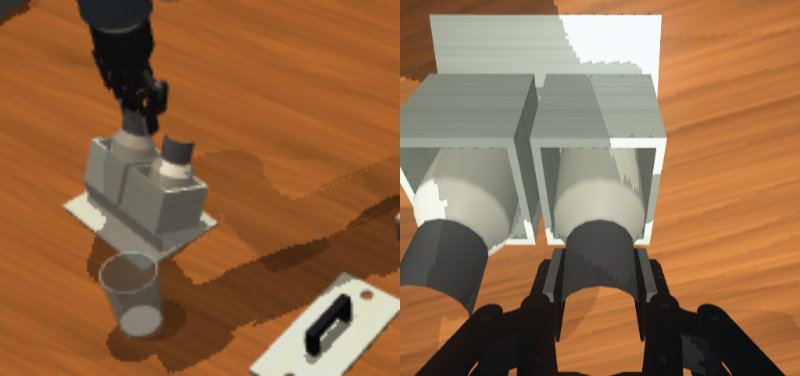

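The cap is gripped (gap 39.2 mm). I draw it 72 mm out along the pocket axis.

Emit:
arm_command(offset=[[-4,0,-9],[-8,0,-17],[-8,0,-17],[-8,0,-17],[-4,0,-9],[0,0,0]], roll=[0,0,0,0,0,0])

```text
time: 6.85
eef_pos: [0.4609, -0.3826, 0.1705]
ee_rot: [3.141, -0.001, -0.22]
force: [-0.0, -0.4, -2.3]
finger_gap: 0.039
```

```bash
python3 - <<'E'
from h import *
c,p,d,s=shot('wrist','w7');print(s['time'],s['eef_pos'],s['ee_rot'],s['finger_gap'],s['force'],s['ft_torque'])
c2,p2,d2,s2=shot('scene','s3')
cv2.imwrite('pics/s3z.png',np.hstack([cv2.resize(p2[60:220,70:240],(400,376)),cv2.resize(p,(400,376))]))
E
```

```text
6.85 [ 0.46092553 -0.38256117  0.17054158] [ 3.14110866e+00 -1.41955659e-03 -2.20127685e-01] 0.03895530442671512 [-0.0148388  -0.36680444 -2.34366936] [-0.00736003 -0.0386955   0.00030806]
```

View pics/s3z.png

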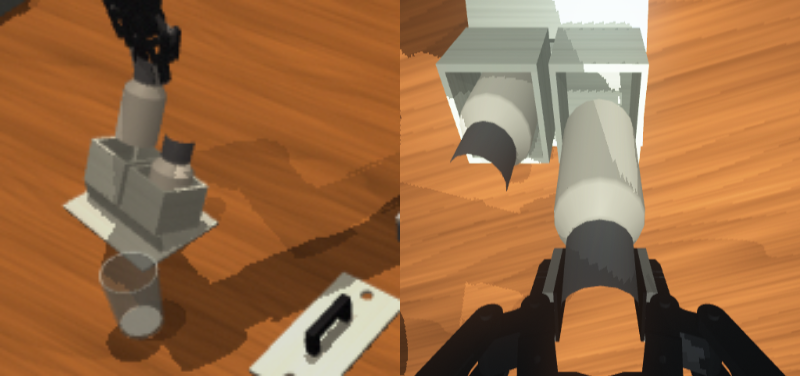

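The bottle is held and still leans 25°; the measured load is 2.3 N. The tool can only roll about vertical, so I'll tip the bottle upright by pivoting its foot edge on open bench in front of the stand.

Emit:
arm_command(offset=[[-10,0,0],[-25,0,0],[-25,0,10],[-25,0,20],[-15,0,20],[0,0,15],[0,0,7],[0,0,0]], roll=[0,0,0,0,0,0,0,0])

```text
time: 7.75
eef_pos: [0.3627, -0.3601, 0.0961]
ee_rot: [-3.141, 0.003, -0.22]
force: [-0.0, -0.1, -2.7]
finger_gap: 0.0389
```

Emit:
arm_command(offset=[[0,0,3],[0,0,0]], roll=[0,0])

```text
time: 7.95
eef_pos: [0.3641, -0.3607, 0.0945]
ee_rot: [3.141, -0.0, -0.22]
force: [-1.5, -0.2, -3.1]
finger_gap: 0.0389
```

Emit:
arm_command(offset=[[0,0,3],[0,0,0]], roll=[0,0])

```text
time: 8.15
eef_pos: [0.3637, -0.3605, 0.0912]
ee_rot: [-3.141, -0.0, -0.22]
force: [0.9, 0.1, -2.7]
finger_gap: 0.0393
```

```bash
python3 - <<'E'
from h import *
c,p,d,s=shot('wrist','w8');print(s['time'],s['eef_pos'],s['ee_rot'],s['finger_gap'],s['force'],s['ft_torque'])
c2,p2,d2,s2=shot('scene','s4')
cv2.imwrite('pics/s4z.png',np.hstack([cv2.resize(p2[30:190,70:240],(400,376)),cv2.resize(p,(400,376))]))
E
```

```text
8.15 [ 0.36370063 -0.3605248   0.09116457] [-3.14143480e+00 -9.44760254e-06 -2.19842543e-01] 0.039333048831893064 [ 0.92538413  0.05537565 -2.65518174] [ 0.02716815  0.08007595 -0.00175447]
```

View pics/s4z.png

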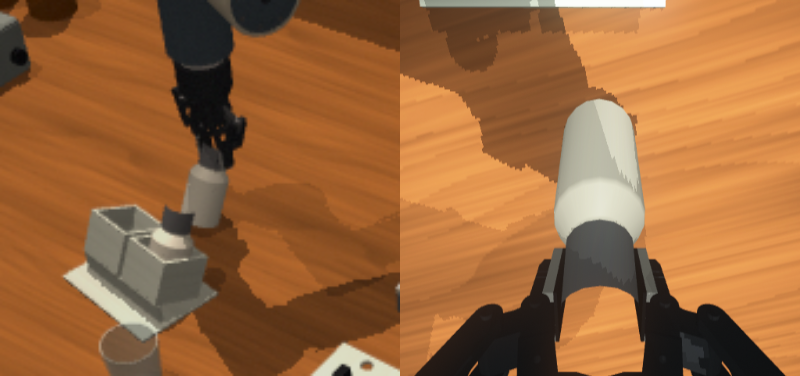

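The bottle is just above the bench. I press down in small steps and watch the force.

Emit:
arm_command(offset=[[0,0,2],[0,0,0]], roll=[0,0])

```text
time: 8.45
eef_pos: [0.364, -0.3609, 0.0905]
ee_rot: [3.141, -0.001, -0.219]
force: [-1.5, 1.7, 4.6]
finger_gap: 0.0389
```

Emit:
arm_command(offset=[[0,0,1],[0,0,0]], roll=[0,0])

```text
time: 8.65
eef_pos: [0.3642, -0.3611, 0.0903]
ee_rot: [3.14, -0.002, -0.219]
force: [-1.2, 4.2, 10.1]
finger_gap: 0.0385
```

Contact confirmed at about 13 N normal. With the grip at 20 N I pivot along the arc: first half, then check.

Emit:
arm_command(offset=[[0,0,0],[5,0,-0.6],[5,0,-0.6],[5,0,-0.2],[5,0,0],[0,0,0]], roll=[0,0,0,0,0,0], grip_force=20)

```text
time: 9.25
eef_pos: [0.3839, -0.3656, 0.0914]
ee_rot: [3.14, -0.002, -0.219]
force: [-2.4, 1.3, 7.4]
finger_gap: 0.0391
```

```bash
python3 - <<'E'
from h import *
c,p,d,s=shot('wrist','w9');print(s['time'],s['eef_pos'],s['ee_rot'],s['finger_gap'],s['force'],s['ft_torque'])
c2,p2,d2,s2=shot('scene','s5')
cv2.imwrite('pics/s5z.png',np.hstack([cv2.resize(p2[30:190,70:240],(400,376)),cv2.resize(p,(400,376))]))
E
```

```text
9.25 [ 0.38392143 -0.36562745  0.09136106] [ 3.14004157e+00 -1.68057472e-03 -2.18966160e-01] 0.03911519960521736 [-2.44378255  1.34446757  7.4425833 ] [ 0.92346863  0.81158585 -0.0237119 ]
```

View pics/s5z.png

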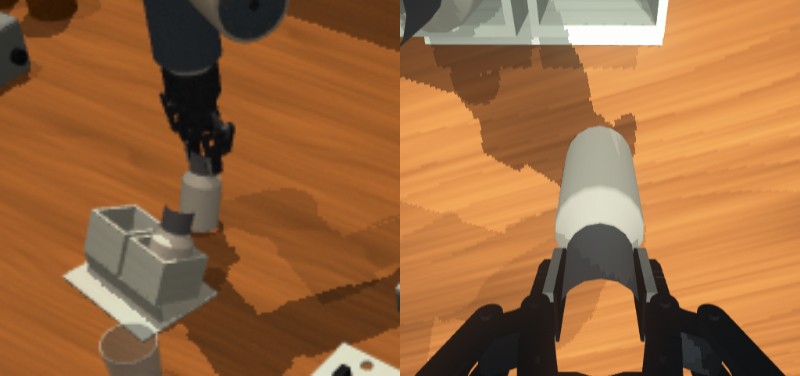

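It works: the foot swings under the grip. I continue the arc to upright and press the foot flat.

Emit:
arm_command(offset=[[5,0,0],[5,0,0.4],[5,0,0.6],[5,0,0.8],[5,0,1.1],[4,0,1.3],[0,0,0]], roll=[0,0,0,0,0,0,0])

```text
time: 10.05
eef_pos: [0.4125, -0.3721, 0.0871]
ee_rot: [3.14, -0.002, -0.219]
force: [-1.1, 1.1, 6.2]
finger_gap: 0.0388
```

```bash
cat >> h.py <<'E'
def look(tag,box=(70,30,240,190)):
    c,p,d,s=shot('wrist','w'+tag);print(s['time'],s['eef_pos'],s['ee_rot'],s['finger_gap'],s['force'],s['ft_torque'])
    c2,p2,d2,s2=shot('scene','s'+tag);x0,y0,x1,y1=box
    cv2.imwrite(f'pics/L{tag}.png',np.hstack([cv2.resize(p2[y0:y1,x0:x1],(400,376),interpolation=cv2.INTER_CUBIC),cv2.resize(p,(400,376))]))
    return c,p,d,s
def heldfit(tag,zmin=.02,zmax=.078):
    # fit 29 mm cylinder to white body below gripper, near TCP
    from scipy.optimize import least_squares
    z=np.load(f'pics/w{tag}.npz');c,p,d=load('w'+tag);W=cloud(c,d);T=z['pos']
    hsv=cv2.cvtColor(p,cv2.COLOR_BGR2HSV)
    return c,p,d,W,T,hsv
E
python3 - <<'E'
from h import *
look('10')
E
```

```text
10.05 [ 0.4124837  -0.37208729  0.08713711] [ 3.13979988e+00 -2.16703956e-03 -2.18876570e-01] 0.038846193636900395 [-1.11262209  1.08047851  6.18613872] [ 0.56883134  0.62412406 -0.00815402]
```

View pics/L10.png

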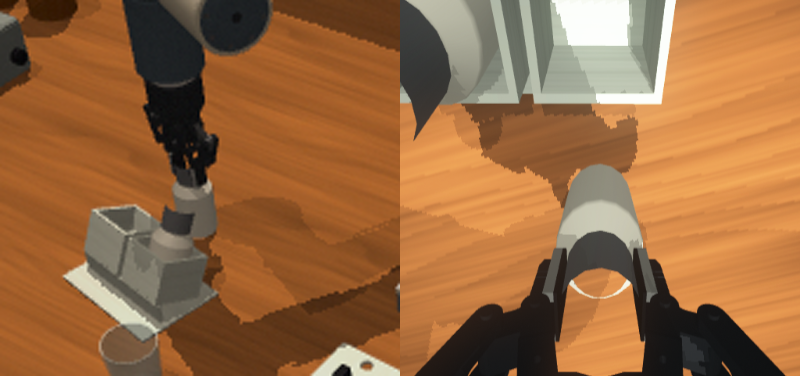

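```bash
cat >> h.py <<'E'
def bodyfit(tag,zoff=(-.06,-.022),r0=.05):
    from scipy.optimize import least_squares
    z=np.load(f'pics/w{tag}.npz');c,p,d=load('w'+tag);W=cloud(c,d);T=z['pos']
    hsv=cv2.cvtColor(p,cv2.COLOR_BGR2HSV)
    m=(hsv[...,1]<75)&(hsv[...,2]>60)&(d>.1)&(W[...,2]>T[2]+zoff[0])&(W[...,2]<T[2]+zoff[1])&(np.hypot(W[...,0]-T[0],W[...,1]-T[1])<r0)
    Q=W[m];zc=T[2]-.04
    def g(t):
        ax=np.array([t[2],t[3],1]);ax/=np.linalg.norm(ax)
        w=Q-np.array([t[0],t[1],zc]);return np.linalg.norm(w-np.outer(w@ax,ax),axis=1)-.029
    r=least_squares(g,[T[0],T[1],0,0],loss='soft_l1',f_scale=.0007)
    R=Rn.from_euler('xyz',z['rot']).as_matrix()
    print('n',len(Q),'rms',np.sqrt((r.fun**2).mean()).round(5),'axis xy at zc',r.x[:2].round(4),'off from TCP (tool)',(R.T@np.array([r.x[0]-T[0],r.x[1]-T[1],0])).round(4),'tilt vec(tool) deg',np.degrees(R.T@np.array([r.x[2],r.x[3],0])).round(2))
E
python3 - <<'E'
from h import *
bodyfit('10');bodyfit('9',(-.06,-.02),.08)
E
```

```text
n 1724 rms 0.0002 axis xy at zc [ 0.4089 -0.3714] off from TCP (tool) [-0.0037  0.0001 -0.    ] tilt vec(tool) deg [-0.43  0.17 -0.  ]
n 3236 rms 0.00027 axis xy at zc [ 0.3967 -0.3684] off from TCP (tool) [ 0.013 -0.     0.   ] tilt vec(tool) deg [-15.26   0.21  -0.03]
```

The fit works well: bottle_a's tilt is now -0.4° and its axis is 3.7 mm from the TCP along tool -x. I firm the grip, lift while rolling, and carry it to the far cell.

Emit:
arm_command(offset=[[0,0,0],[0,0,-6],[0,0,-20],[0,0,-32],[0,0,-36],[0,0,-36],[0,0,-33],[0,0,-20]], roll=[0,0,0.1,0.148,0.148,0.148,0.148,0.148], grip_force=60)

```text
time: 10.95
eef_pos: [0.4118, -0.3718, 0.2717]
ee_rot: [-3.14, -0.004, -1.066]
force: [1.0, 0.3, -2.1]
finger_gap: 0.0386
```

Emit:
arm_command(offset=[[0,0,0],[0,0,0]], roll=[0.148,0])

```text
time: 11.15
eef_pos: [0.4116, -0.3712, 0.269]
ee_rot: [-3.141, -0.0, -1.209]
force: [0.2, 0.0, -3.2]
finger_gap: 0.0388
```

```bash
python3 - <<'E'
from h import *
look('11');bodyfit('11')
E
```

```text
11.15 [ 0.41161448 -0.37118621  0.26896595] [-3.14053098e+00 -4.52700248e-04 -1.20916085e+00] 0.038796027658168676 [ 0.24113234  0.03818456 -3.20794885] [ 0.00846684  0.02647022 -0.00962041]
n 1785 rms 0.00021 axis xy at zc [ 0.4098 -0.3695] off from TCP (tool) [-0.0022  0.0011 -0.    ] tilt vec(tool) deg [-0.98  0.27 -0.  ]
```

View pics/L11.png

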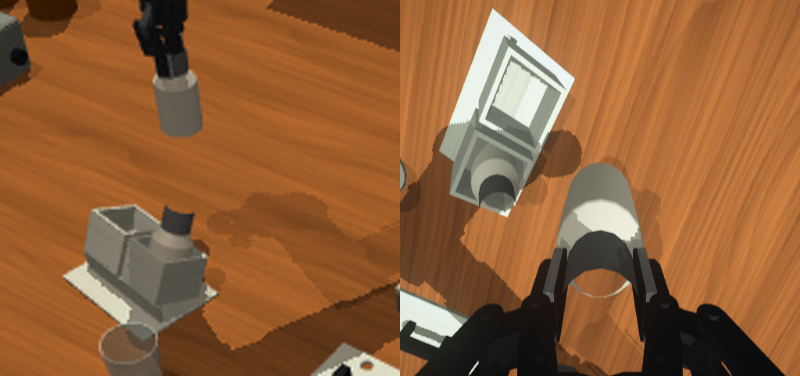

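The bottle hangs straight (tilt under 1°). I carry it towards the far cell at TCP z 0.27.

Emit:
arm_command(offset=[[-8,-5,0],[-17,-11,0],[-27,-18,0],[-35,-23,0],[-39,-25,0],[-39,-25,0],[-39,-25,0],[-39,-25,0]], roll=[0,0,0,0,0,0,0,0])

```text
time: 12.05
eef_pos: [0.4715, -0.086, 0.2683]
ee_rot: [3.141, 0.0, -1.205]
force: [1.8, -0.5, -3.3]
finger_gap: 0.0387
```

Emit:
arm_command(offset=[[-39,-25,0],[-39,-25,0],[-39,-25,0],[-39,-25,0],[-39,-25,0],[-38,-25,0],[-35,-23,0],[-27,-18,0]], roll=[0,0,0,0,0,0,0,0])

```text
time: 12.85
eef_pos: [0.545, 0.2581, 0.2675]
ee_rot: [3.14, 0.0, -1.204]
force: [0.7, -0.9, -3.3]
finger_gap: 0.0388
```

Emit:
arm_command(offset=[[-18,-14,0],[-8,-6,0],[0,0,0],[0,0,0],[0,0,0]], roll=[0,0,0,0,0])

```text
time: 13.35
eef_pos: [0.555, 0.2856, 0.269]
ee_rot: [-3.141, -0.0, -1.208]
force: [-0.5, -0.1, -2.7]
finger_gap: 0.0386
```

```bash
cat >> h.py <<'E'
def goto(x,y,s=None):
    s=s or sense();R=Rn.from_euler('xyz',s['ee_rot']).as_matrix()
    print('tool offset mm to',(x,y),((R.T@np.array([x-s['eef_pos'][0],y-s['eef_pos'][1],0]))*1000).round(1))
E
python3 - <<'E'
from h import *
look('12',(250,130,420,290));bodyfit('12');goto(.5558,.2922)
E
```

```text
13.35 [0.55504348 0.28561751 0.26897104] [-3.14121619e+00 -1.05448042e-04 -1.20827316e+00] 0.03857172779820679 [-0.53437345 -0.13888456 -2.74040568] [0.00572289 0.01315149 0.00313343]
n 1783 rms 0.00021 axis xy at zc [0.5532 0.2872] off from TCP (tool) [-0.0021  0.0011 -0.    ] tilt vec(tool) deg [-0.9   0.15 -0.  ]
tool offset mm to (0.5558, 0.2922) [-5.9 -2.9  0. ]
```

View pics/L12.png

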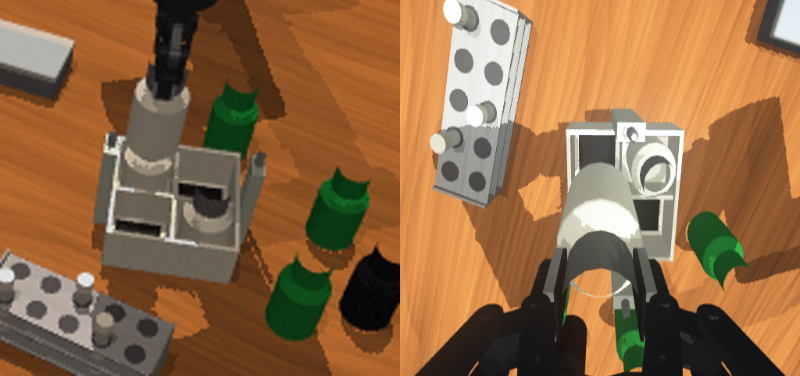

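I correct by [-4,-4] mm and descend; the foot has 182 mm to go to bench level.

Emit:
arm_command(offset=[[-4,-4,0],[0,0,15],[0,0,25],[0,0,25],[0,0,20],[0,0,10],[0,0,0],[0,0,0]], roll=[0,0,0,0,0,0,0,0])

```text
time: 14.25
eef_pos: [0.5581, 0.292, 0.1746]
ee_rot: [-3.14, -0.0, -1.208]
force: [-0.4, 0.4, -2.3]
finger_gap: 0.0383
```

```bash
python3 - <<'E'
from h import *
c,p,d,s=look('13',(250,130,420,290));bodyfit('13');goto(.5558,.2922)
W=cloud(c,d)
hsv=cv2.cvtColor(p,cv2.COLOR_BGR2HSV)
near=(abs(W[...,0]-.51)<.12)&(abs(W[...,1]-.31)<.12)&(d>.1)
m=near&(W[...,2]>.127)&(W[...,2]<.135)
n,l,st,_=cv2.connectedComponentsWithStats(m.astype(np.uint8))
for k in range(1,n):
    if st[k,4]>60: print('pillar',st[k],rect(W[l==k]))
E
```

```text
14.25 [0.55813855 0.29199117 0.17463547] [-3.13990119e+00 -8.05402501e-05 -1.20771885e+00] 0.038314904037201926 [-0.3934877   0.35718799 -2.32032095] [-0.05500002  0.00240281  0.01975459]
n 1898 rms 0.00511 axis xy at zc [0.5563 0.2935] off from TCP (tool) [-0.0021  0.0012 -0.    ] tilt vec(tool) deg [-1.2  -0.15  0.  ]
tool offset mm to (0.5558, 0.2922) [-0.9  2.3 -0. ]
pillar [ 296  137   57   30 1312] ((538.2184448242188, 235.39385986328125), (30.18971061706543, 15.955187797546387), 20.8281307220459)
pillar [211 183  88  30 355] ((564.8952026367188, 273.3719482421875), (50.49880599975586, 15.158082008361816), 23.328022003173828)
pillar [286 374  24   6 114] ((489.40985107421875, 386.7222595214844), (16.263713836669922, 2.9154372215270996), 19.94536018371582)
```

View pics/L13.png

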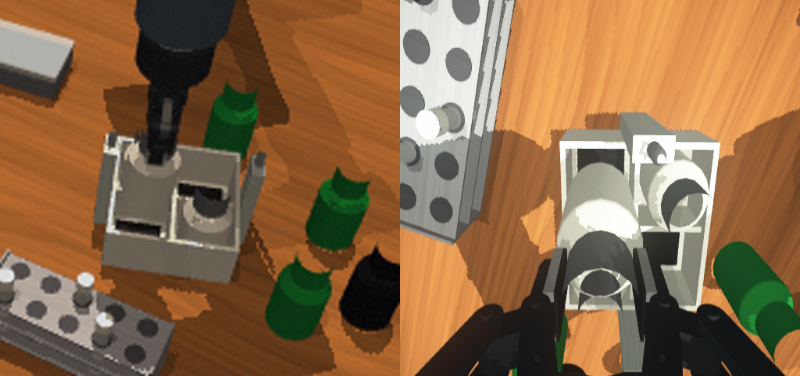

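The pillar re-measures within 0.5 mm, and the bottle axis is 1.4 mm from the cell centre. I lower it to the floor and watch the force.

Emit:
arm_command(offset=[[1,1,8],[0,0,16],[0,0,18],[0,0,16],[0,0,10],[0,0,6],[0,0,3],[0,0,0]], roll=[0,0,0,0,0,0,0,0])

```text
time: 15.15
eef_pos: [0.5571, 0.2906, 0.0966]
ee_rot: [-3.141, -0.0, -1.208]
force: [-0.2, 0.7, -2.3]
finger_gap: 0.0386
```

Emit:
arm_command(offset=[[0,0,2],[0,0,2],[0,0,0]], roll=[0,0,0])

```text
time: 15.45
eef_pos: [0.557, 0.2906, 0.0926]
ee_rot: [-3.141, 0.0, -1.208]
force: [0.0, -0.2, -3.0]
finger_gap: 0.0384
```

Emit:
arm_command(offset=[[0,0,1.5],[0,0,0]], roll=[0,0])

```text
time: 15.65
eef_pos: [0.5573, 0.2904, 0.0924]
ee_rot: [-3.14, -0.0, -1.207]
force: [-2.0, -1.8, 5.1]
finger_gap: 0.0386
```

Emit:
arm_command(offset=[[0,0,1],[0,0,0]], roll=[0,0])

```text
time: 15.85
eef_pos: [0.5574, 0.2903, 0.0923]
ee_rot: [-3.14, -0.001, -1.207]
force: [-3.1, -2.1, 10.1]
finger_gap: 0.0383
```

It stands on the floor (force reversed). I relax the press, open to about 55 mm, and rise straight up.

Emit:
arm_command(offset=[[0,0,-1.5],[0,0,0],[0,0,0],[0,0,0]], roll=[0,0,0,0], claw=0.25)

```text
time: 16.25
eef_pos: [0.5569, 0.2906, 0.0912]
ee_rot: [3.141, -0.0, -1.208]
force: [0.2, -0.1, -0.1]
finger_gap: 0.0534
```

Emit:
arm_command(offset=[[0,0,-8],[0,0,-20],[0,0,-30],[0,0,-40],[0,0,-45],[0,0,-30],[0,0,-10],[0,0,0]], roll=[0,0,0,0,0,0,0,0])

```text
time: 17.05
eef_pos: [0.5575, 0.2909, 0.2766]
ee_rot: [-3.138, 0.001, -1.208]
force: [-0.1, 0.4, 0.2]
finger_gap: 0.0534
```

```bash
python3 - <<'E'
from h import *
c,p,d,s=look('14',(250,130,420,290));goto(.5106,-.3057);bodyfit('14',(-.23,-.20),.06)
E
```

```text
17.05 [0.55751225 0.29090506 0.27656893] [-3.13780934e+00  1.18127602e-03 -1.20782439e+00] 0.053385507700347855 [-0.14205192  0.40799024  0.2365956 ] [-0.01464008 -0.00627104  0.04129146]
tool offset mm to (0.5106, -0.3057) [5.410e+02 2.546e+02 5.000e-01]
n 2480 rms 0.01093 axis xy at zc [0.7256 0.1692] off from TCP (tool) [ 0.1734 -0.1139  0.0002] tilt vec(tool) deg [ 58.22 -37.23   0.07]
```

View pics/L14.png

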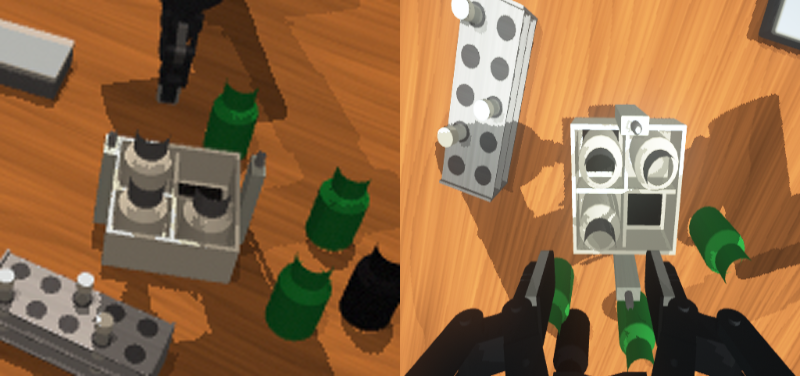

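Bottle_a stands in the far cell (wrist view at (600,160)), and one dark liner is left at (645,208). I return for bottle_b, then roll and descend to hover.

Emit:
arm_command(offset=[[9,4,0],[18,9,0],[29,14,0],[38,18,0],[42,20,0],[42,20,0],[42,20,0],[42,20,0]], roll=[0,0,0,0,0,0,0,0], claw=0.41)

```text
time: 17.95
eef_pos: [0.5317, -0.0012, 0.2734]
ee_rot: [3.139, 0.0, -1.208]
force: [1.2, -0.8, -0.3]
finger_gap: 0.0602
```

Emit:
arm_command(offset=[[42,20,0],[42,20,0],[42,20,0],[42,20,0],[42,20,0],[35,16,0],[24,9,0],[10,4,0]], roll=[0,0,0,0,0,0,0,0])

```text
time: 18.75
eef_pos: [0.51, -0.3078, 0.2726]
ee_rot: [3.139, 0.002, -1.211]
force: [0.2, 0.2, -0.4]
finger_gap: 0.0603
```

Emit:
arm_command(offset=[[0,0,5],[0,0,15],[0,0,20],[0,0,25],[0,0,25],[0,0,15],[0,0,10],[0,0,0]], roll=[-0.141,-0.141,-0.141,-0.141,-0.141,-0.141,-0.143,0])

```text
time: 19.55
eef_pos: [0.51, -0.3044, 0.1571]
ee_rot: [-3.141, 0.005, -0.217]
force: [-0.4, 0.4, 0.1]
finger_gap: 0.0602
```

```bash
python3 - <<'E'
from h import *
c,p,d,s=look('15');goto(.5112,-.3067)
# refit cap b close up
from scipy.optimize import least_squares
W=cloud(c,d);yaw=-.2188
a=np.array([-.4226*np.cos(yaw),-.4226*np.sin(yaw),.9063]);e1=np.array([.9063*np.cos(yaw),.9063*np.sin(yaw),.4226]);e2=np.array([-np.sin(yaw),np.cos(yaw),0])
t0=np.array([.5054,-.3045,.1315])-a*.02
V=W[d>.1];w=V-t0;sv=w@a;rad=np.linalg.norm(w-np.outer(sv,a),axis=1)
Q=V[(sv>-.008)&(sv<.025)&(rad<.027)];x=np.stack([Q@e1,Q@e2,Q@a],1)
r=least_squares(lambda t:np.hypot(x[:,0]-t[0],x[:,1]-t[1])-.020,[t0@e1,t0@e2],loss='soft_l1',f_scale=.001)
top=np.percentile(x[:,2],99.5);print(len(Q),'rms',np.sqrt((r.fun**2).mean()),'captop',(e1*r.x[0]+e2*r.x[1]+a*top).round(4))
E
```

```text
19.55 [ 0.50998245 -0.30437537  0.15705904] [-3.14059303  0.00487394 -0.21716547] 0.06017032037906243 [-0.36905965  0.37664414  0.11883635] [-0.01761139 -0.03526375 -0.03764041]
tool offset mm to (0.5112, -0.3067) [0.3 1.5 0. ]
2470 rms 0.0003988037217283118 captop [ 0.5057 -0.3048  0.1311]
```

View pics/L15.png

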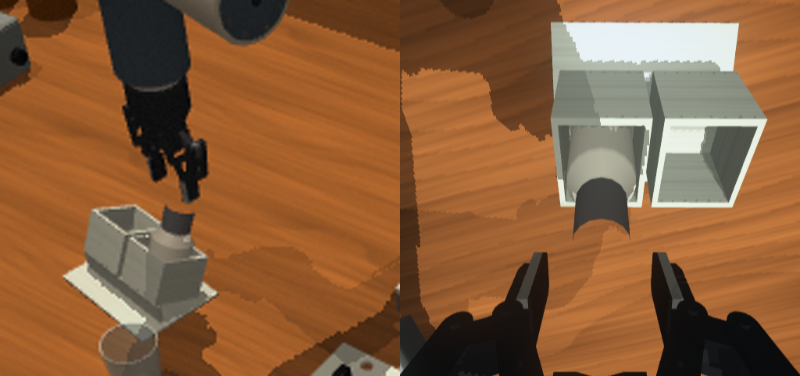

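The close-up refit of cap b agrees within 0.5 mm. I descend, grip and draw it out.

Emit:
arm_command(offset=[[2,2,18],[0,0,22],[0,0,15],[0,0,0],[0,0,0]], roll=[0,0,0,0,0])

```text
time: 20.15
eef_pos: [0.5135, -0.3081, 0.1056]
ee_rot: [3.141, -0.001, -0.22]
force: [-0.4, -0.6, 0.8]
finger_gap: 0.0601
```

Emit:
arm_command(offset=[[0,0,0],[0,0,0],[0,0,0],[0,0,0],[0,0,0]], roll=[0,0,0,0,0], claw=-1, grip_force=40)

```text
time: 20.65
eef_pos: [0.5139, -0.308, 0.1061]
ee_rot: [3.141, -0.003, -0.219]
force: [-1.6, 2.6, 6.2]
finger_gap: 0.0389
```

Emit:
arm_command(offset=[[-4,0,-9],[-8,0,-17],[-8,0,-17],[-8,0,-17],[-4,0,-9],[0,0,0]], roll=[0,0,0,0,0,0])

```text
time: 21.25
eef_pos: [0.4817, -0.301, 0.1749]
ee_rot: [3.141, -0.002, -0.219]
force: [0.1, -0.9, -2.1]
finger_gap: 0.0389
```

```bash
python3 - <<'E'
from h import *
c,p,d,s=look('16');bodyfit('16',(-.06,-.02),.08)
E
```

```text
21.25 [ 0.48172668 -0.3009967   0.17486982] [ 3.14132669e+00 -1.88883134e-03 -2.19022158e-01] 0.03893060548948404 [ 0.07754987 -0.85632718 -2.13229432] [-0.04295339 -0.02753558  0.02526891]
n 4521 rms 0.00033 axis xy at zc [ 0.5025 -0.3052] off from TCP (tool) [ 0.0212 -0.0004  0.    ] tilt vec(tool) deg [-26.94   0.71  -0.05]
```

View pics/L16.png

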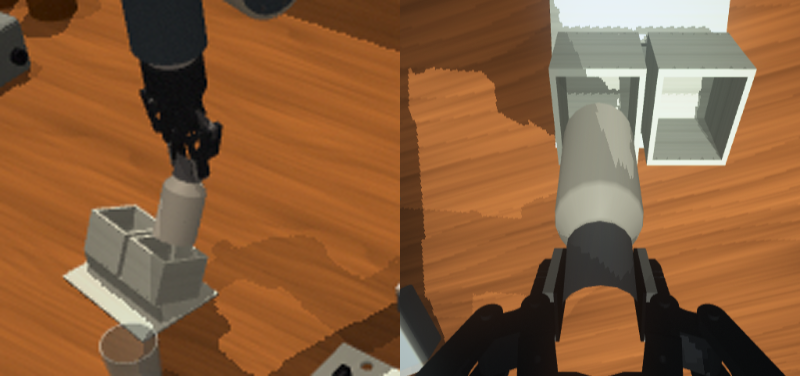

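Bottle_b is drawn out at 25.2° and held. I repeat the bench pivot: back 100 mm, then down.

Emit:
arm_command(offset=[[-10,0,0],[-25,0,0],[-25,0,10],[-25,0,20],[-15,0,20],[0,0,15],[0,0,8],[0,0,0]], roll=[0,0,0,0,0,0,0,0])

```text
time: 22.15
eef_pos: [0.3832, -0.2788, 0.0992]
ee_rot: [-3.141, 0.003, -0.219]
force: [1.0, -1.3, -3.0]
finger_gap: 0.0386
```

Emit:
arm_command(offset=[[0,0,3],[0,0,2],[0,0,0]], roll=[0,0,0])

```text
time: 22.45
eef_pos: [0.3845, -0.2792, 0.0956]
ee_rot: [-3.142, -0.0, -0.219]
force: [-0.3, 0.1, -2.1]
finger_gap: 0.0387
```

Emit:
arm_command(offset=[[0,0,1.5],[0,0,0]], roll=[0,0])

```text
time: 22.65
eef_pos: [0.3848, -0.2794, 0.0948]
ee_rot: [3.141, -0.001, -0.218]
force: [-0.7, 0.6, 3.7]
finger_gap: 0.0386
```

Contact. Now one more millimetre of press, grip 20 N, and the full pivot arc.

Emit:
arm_command(offset=[[0,0,1],[0,0,0],[5,0,-0.6],[5,0,-0.6],[5,0,-0.2],[5,0,0],[5,0,0],[5,0,0.4]], roll=[0,0,0,0,0,0,0,0], grip_force=20)

```text
time: 23.45
eef_pos: [0.4134, -0.2858, 0.0947]
ee_rot: [3.141, 0.0, -0.219]
force: [-3.1, 1.7, 5.8]
finger_gap: 0.039
```

Emit:
arm_command(offset=[[5,0,0.6],[5,0,0.8],[5,0,1.1],[5,0,1.4],[1,0,0.2],[0,0,0]], roll=[0,0,0,0,0,0])

```text
time: 24.05
eef_pos: [0.4346, -0.2906, 0.0905]
ee_rot: [3.141, -0.001, -0.218]
force: [-0.6, 1.9, 4.8]
finger_gap: 0.0388
```

```bash
python3 - <<'E'
from h import *
c,p,d,s=look('17');bodyfit('17')
E
```

```text
24.05 [ 0.43458226 -0.2905673   0.09047127] [ 3.14096157e+00 -8.98168305e-04 -2.18437024e-01] 0.038834741809415 [-0.63019857  1.86432456  4.75244741] [0.43279237 0.66735606 0.02289198]
n 1846 rms 0.00021 axis xy at zc [ 0.4275 -0.2891] off from TCP (tool) [-0.0072  0.0001 -0.    ] tilt vec(tool) deg [-0.6  0.1 -0. ]
```

View pics/L17.png

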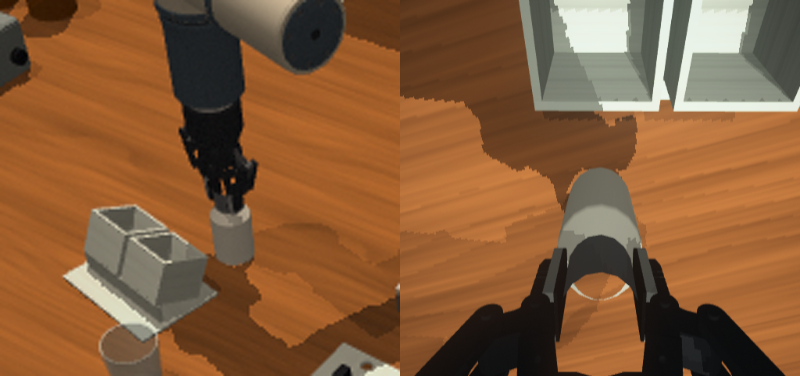

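Bottle_b is upright (0.6°) but sits 7 mm off the pad centre. I regrip while it stands on the bench.

Emit:
arm_command(offset=[[0,0,-1],[0,0,0],[0,0,0],[-4,0,1.5],[-3,0,1.5],[0,0,0]], roll=[0,0,0,0,0,0], claw=0.2)

```text
time: 24.75
eef_pos: [0.4264, -0.2885, 0.0875]
ee_rot: [-3.141, 0.001, -0.219]
force: [-0.6, -0.3, -0.4]
finger_gap: 0.0511
```

Emit:
arm_command(offset=[[0,0,0],[0,0,0],[0,0,0],[0,0,0],[0,0,0]], roll=[0,0,0,0,0], claw=-1, grip_force=60)

```text
time: 25.25
eef_pos: [0.4275, -0.2888, 0.0881]
ee_rot: [3.141, -0.001, -0.219]
force: [0.4, 0.1, 3.2]
finger_gap: 0.0383
```

Emit:
arm_command(offset=[[0,0,-6],[0,0,-20],[0,0,-32],[0,0,-36],[0,0,-36],[0,0,-33],[0,0,-17],[0,0,0]], roll=[0,0.1,0.148,0.148,0.148,0.148,0.148,0.148])

```text
time: 26.05
eef_pos: [0.4279, -0.2892, 0.2708]
ee_rot: [-3.138, -0.003, -1.213]
force: [-0.0, 0.2, -2.5]
finger_gap: 0.0388
```

Emit:
arm_command(offset=[[0,0,0]], roll=[0])

```text
time: 26.15
eef_pos: [0.427, -0.2884, 0.2679]
ee_rot: [-3.141, 0.001, -1.208]
force: [0.8, -0.1, -3.2]
finger_gap: 0.0386
```

```bash
python3 - <<'E'
from h import *
c,p,d,s=look('18');bodyfit('18');goto(.4620,.3352)
E
```

```text
26.15 [ 0.42699352 -0.28838674  0.26790844] [-3.14139523e+00  7.55249963e-04 -1.20819096e+00] 0.038600546506674396 [ 0.84842381 -0.06328612 -3.23723693] [ 0.03888479  0.01752329 -0.04095573]
n 1537 rms 0.00019 axis xy at zc [ 0.4266 -0.2912] off from TCP (tool) [ 0.0025  0.0014 -0.    ] tilt vec(tool) deg [ 0.11 -0.07 -0.  ]
tool offset mm to (0.462, 0.3352) [-569.1 -257.2    0.6]
```

View pics/L18.png

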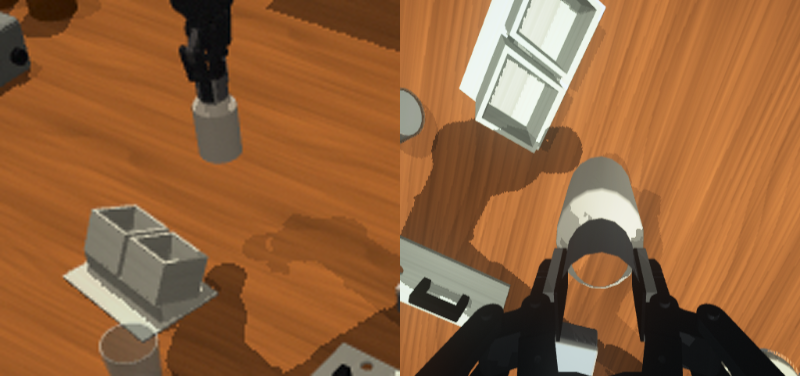

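Bottle_b hangs vertical (0.1°). I carry it to the near cell.

Emit:
arm_command(offset=[[-9,-4,0],[-18,-8,0],[-29,-13,0],[-38,-17,0],[-42,-19,0],[-42,-19,0],[-42,-19,0],[-42,-19,0]], roll=[0,0,0,0,0,0,0,0])

```text
time: 27.05
eef_pos: [0.4433, 0.0003, 0.2677]
ee_rot: [3.141, 0.0, -1.204]
force: [1.0, 0.5, -2.1]
finger_gap: 0.0384
```

Emit:
arm_command(offset=[[-42,-19,0],[-42,-19,0],[-42,-19,0],[-42,-19,0],[-42,-19,0],[-42,-19,0],[-30,-13,0],[-18,-8,0]], roll=[0,0,0,0,0,0,0,0])

```text
time: 27.85
eef_pos: [0.4624, 0.3293, 0.2665]
ee_rot: [3.14, -0.0, -1.202]
force: [0.0, 0.0, -1.7]
finger_gap: 0.0383
```

Emit:
arm_command(offset=[[-9,-5,0],[0,0,0],[0,0,0],[0,0,0]], roll=[0,0,0,0])

```text
time: 28.25
eef_pos: [0.465, 0.3357, 0.2683]
ee_rot: [-3.141, -0.0, -1.207]
force: [-0.6, 0.7, -2.1]
finger_gap: 0.0388
```

```bash
python3 - <<'E'
from h import *
c,p,d,s=look('19',(250,130,420,290));bodyfit('19');goto(.4620,.3352)
E
```

```text
28.25 [0.46503665 0.33569404 0.26826448] [-3.14131623e+00 -9.50693162e-06 -1.20736923e+00] 0.038786893779224826 [-0.58252359  0.68266413 -2.11874308] [-0.05627197 -0.02073138 -0.00084107]
n 1547 rms 0.00019 axis xy at zc [0.4647 0.3328] off from TCP (tool) [ 0.0026  0.0014 -0.    ] tilt vec(tool) deg [-0.02 -0.   -0.  ]
tool offset mm to (0.462, 0.3352) [-0.5  3.1 -0. ]
```

View pics/L19.png

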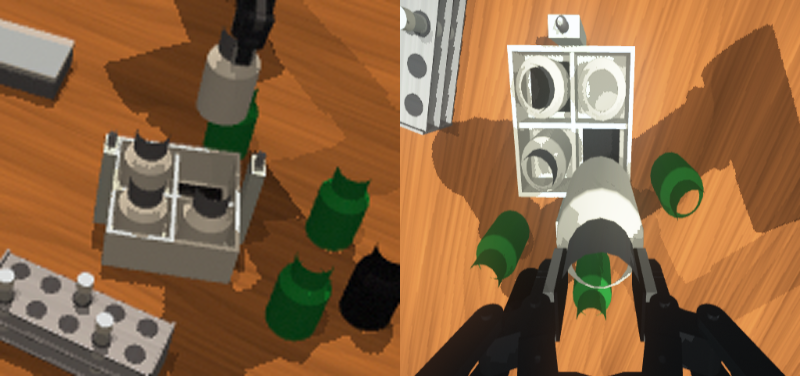

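```bash
python3 - <<'E'
from h import *
c,p,d=load('w1');W=cloud(c,d)
hsv=cv2.cvtColor(p,cv2.COLOR_BGR2HSV)
m=cv2.inRange(hsv,(40,80,20),(90,255,255))&((W[...,2]>.02)*255).astype(np.uint8)
n,l,s,ce=cv2.connectedComponentsWithStats(m)
for k in range(1,n):
    if s[k,4]>150: P=W[l==k];t=P[P[:,2]>.06];print(ce[k],P.min(0).round(3),P.max(0).round(3),t.mean(0).round(3),np.hypot(t[:,0]-.462,t[:,1]-.3352).min())
E
```

```text
[111.13096927 146.81371158] [0.534 0.291 0.02 ] [0.59  0.515 0.473] [0.562 0.475 0.086] 0.10806153682687558
[295.59502125 235.48937462] [0.329 0.291 0.02 ] [0.56  0.354 0.473] [0.366 0.324 0.085] 0.08230410584816744
[167.97587719 241.92105263] [0.391 0.291 0.02 ] [0.56  0.514 0.473] [0.427 0.476 0.085] 0.10806153682687558
```

Emit:
arm_command(offset=[[-3,2,0],[0,0,15],[0,0,25],[0,0,25],[0,0,20],[0,0,10],[0,0,0],[0,0,0]], roll=[0,0,0,0,0,0,0,0])

```text
time: 29.15
eef_pos: [0.4626, 0.3391, 0.174]
ee_rot: [-3.14, 0.0, -1.207]
force: [0.7, 0.7, -2.0]
finger_gap: 0.0386
```

```bash
python3 - <<'E'
from h import *
c,p,d,s=look('20',(250,130,420,290));bodyfit('20',(-.05,-.022),.045);goto(.4620,.3352)
E
```

```text
29.15 [0.46259897 0.33908209 0.1740337 ] [-3.13988159e+00  2.28848553e-04 -1.20667104e+00] 0.0385680426464163 [ 0.68206252  0.74720892 -2.00977295] [ 0.02869989 -0.04677702  0.0355809 ]
n 1265 rms 0.00326 axis xy at zc [0.4623 0.3363] off from TCP (tool) [ 0.0025  0.0012 -0.    ] tilt vec(tool) deg [ 0.29  0.65 -0.  ]
tool offset mm to (0.462, 0.3352) [ 3.6  2.1 -0. ]
```

View pics/L20.png

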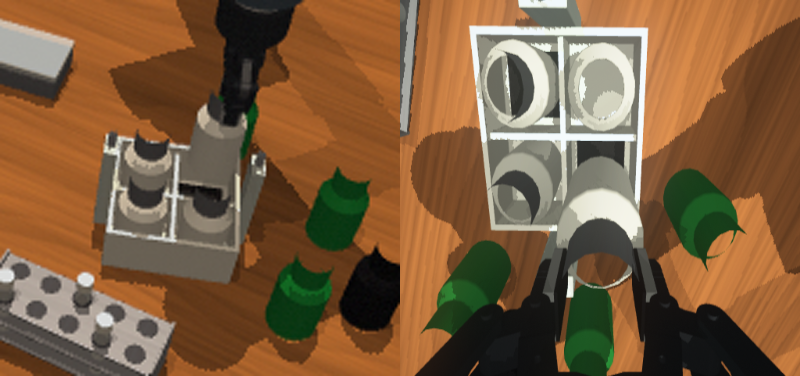

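The axis is within 1.2 mm of the cell centre and the look-alikes are clear. I lower it.

Emit:
arm_command(offset=[[0,0,8],[0,0,16],[0,0,18],[0,0,16],[0,0,10],[0,0,6],[0,0,3],[0,0,0]], roll=[0,0,0,0,0,0,0,0])

```text
time: 30.05
eef_pos: [0.4622, 0.3389, 0.096]
ee_rot: [-3.141, 0.0, -1.207]
force: [0.4, -0.1, -1.9]
finger_gap: 0.0387
```

Emit:
arm_command(offset=[[0,0,2],[0,0,1.5],[0,0,0]], roll=[0,0,0])

```text
time: 30.35
eef_pos: [0.4625, 0.3392, 0.0932]
ee_rot: [-3.14, 0.0, -1.207]
force: [0.5, 0.5, 2.3]
finger_gap: 0.0386
```

Emit:
arm_command(offset=[[0,0,1],[0,0,0]], roll=[0,0])

```text
time: 30.55
eef_pos: [0.4625, 0.3392, 0.0931]
ee_rot: [-3.14, 0.001, -1.206]
force: [-1.6, -1.0, 7.5]
finger_gap: 0.0384
```

On the floor. Release, rise, and check the crate from above.

Emit:
arm_command(offset=[[0,0,-1.5],[0,0,0],[0,0,0],[0,0,0]], roll=[0,0,0,0], claw=0.25)

```text
time: 30.95
eef_pos: [0.4621, 0.3388, 0.0927]
ee_rot: [3.141, -0.0, -1.207]
force: [0.1, -0.5, 0.2]
finger_gap: 0.0533
```

Emit:
arm_command(offset=[[0,0,-8],[0,0,-20],[0,0,-35],[0,0,-45],[0,0,-45],[0,0,-45],[0,0,-30],[0,0,-10]], roll=[0,0,0,0,0,0,0,0])

```text
time: 31.75
eef_pos: [0.463, 0.3391, 0.3357]
ee_rot: [-3.135, 0.003, -1.207]
force: [1.3, 0.6, -0.2]
finger_gap: 0.0534
```

Emit:
arm_command(offset=[[0,0,0],[0,0,0]], roll=[0,0])

```text
time: 31.95
eef_pos: [0.4616, 0.3387, 0.3295]
ee_rot: [3.139, -0.0, -1.207]
force: [0.1, -0.1, -0.7]
finger_gap: 0.0534
```

```bash
python3 - <<'E'
from h import *
c,p,d,s=look('21',(250,130,420,290));W=cloud(c,d)
C=np.array([.5089,.3137]);y=np.radians(20.37);ex=np.array([np.cos(y),np.sin(y)]);ey=np.array([-ex[1],ex[0]])
near=(np.hypot(W[...,0]-C[0],W[...,1]-C[1])<.13)&(d>.1)
from scipy.optimize import least_squares
L=np.stack([(W[...,:2]-C)@ex,(W[...,:2]-C)@ey],-1)
m=near&(W[...,2]>.127)&(W[...,2]<.135)
n,l,st,_=cv2.connectedComponentsWithStats(m.astype(np.uint8))
for k in range(1,n):
    if st[k,4]>60: print('pillar',st[k,4],rect(W[l==k]))
for sx in(-1,1):
    for sy in(-1,1):
        q=near&(np.hypot(L[...,0]-sx*.0365,L[...,1]-sy*.0365)<.045)
        cap=q&(W[...,2]>.093)&(W[...,2]<.135)
        Q=W[cap];
        # cap side + ring at shoulder top
        z=Q[:,2]
        r=least_squares(lambda t:np.hypot(Q[:,0]-t[0]-t[2]*(z-.11),Q[:,1]-t[1]-t[3]*(z-.11))-.02,[*(C+sx*.0365*ex+sy*.0365*ey),0,0],loss='soft_l1',f_scale=.0007) if len(Q)>30 else None
        if r is not None:
            P=r.x[:2]-C;print((sx,sy),len(Q),'ctr crate mm',(np.array([P@ex,P@ey])*1e3).round(1),'tilt',np.degrees(r.x[2:]).round(1),'rms',np.sqrt((r.fun**2).mean()).round(4),'zmax',np.percentile(z,99).round(4))
goto(.6066,-.0069)
E
```

```text
31.95 [0.46161273 0.33873962 0.32948109] [ 3.13932695e+00 -4.18054849e-04 -1.20669450e+00] 0.053369486724303035 [ 0.12307336 -0.05230992 -0.74777707] [-0.00070783 -0.00304031  0.00420173]
pillar 528 ((538.0289306640625, 235.8408203125), (29.689821243286133, 16.185001373291016), 20.824352264404297)
pillar 336 ((479.68988037109375, 391.87176513671875), (29.520723342895508, 15.756464004516602), 20.089385986328125)
(-1, 1) 163 ctr crate mm [-36.   37.7] tilt [-0.1 -0.1] rms 0.0019 zmax 0.1246
(1, -1) 168 ctr crate mm [ 36.7 -37.5] tilt [ 0.  -0.4] rms 0.0037 zmax 0.125
(1, 1) 244 ctr crate mm [36.8 37.1] tilt [-0.1 -0.2] rms 0.0002 zmax 0.1252
tool offset mm to (0.6066, -0.0069) [374.4 -12.5   0.5]
```

View pics/L21.png

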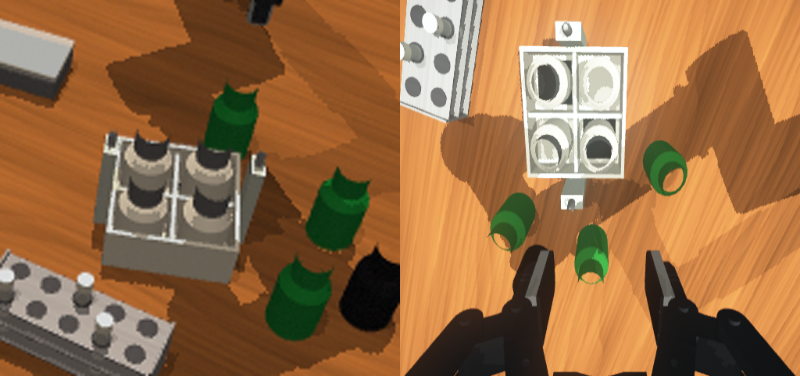

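All four bottles stand: the placed ones are within about 1.3 mm of their cell centres, with tilt under 0.5° and tops at z 0.125. Next the plate.

Emit:
arm_command(offset=[[10,-1,0],[20,-1,0],[32,-1,0],[42,-1,0],[46,-1,0],[46,-1,0],[46,-1,0],[46,-1,0]], roll=[0,0,0,0,0,0,0,0])

```text
time: 32.85
eef_pos: [0.5722, 0.07, 0.3304]
ee_rot: [3.141, -0.0, -1.207]
force: [1.3, 0.5, 0.4]
finger_gap: 0.0536
```

Emit:
arm_command(offset=[[40,-1,0],[26,-1,0],[14,-1,0],[6,-1,0],[0,0,5],[0,0,15],[0,0,25],[0,0,25]], roll=[0,0,0,0,-0.145,-0.145,-0.145,-0.145])

```text
time: 33.65
eef_pos: [0.6063, -0.0053, 0.2603]
ee_rot: [-3.141, -0.0, -0.619]
force: [-0.7, 0.1, -0.5]
finger_gap: 0.0534
```

Emit:
arm_command(offset=[[0,0,25],[0,0,20],[0,0,15],[0,0,10],[0,0,0],[0,0,0]], roll=[-0.145,-0.145,-0.145,-0.141,0,0])

```text
time: 34.25
eef_pos: [0.6064, -0.0058, 0.1913]
ee_rot: [3.141, -0.0, -0.054]
force: [-0.1, 0.4, -0.2]
finger_gap: 0.0533
```

```bash
python3 - <<'E'
from h import *
c,p,d,s=look('22',(150,130,320,290));plate('w22',np.array([.607,-.007]));goto(.6066,-.0069)
E
```

```text
34.25 [ 0.60641439 -0.00581755  0.19129601] [ 3.14136515e+00 -2.36108619e-04 -5.35074799e-02] 0.053252100376320895 [-0.05811365  0.3854011  -0.22900164] [-0.01440312 -0.00293675 -0.03635849]
plate 20481 ((606.3291625976562, -6.872657775878906), (100.45211029052734, 200.2026824951172), 87.04193878173828) ztop 0.005777142692447668
bar 1437 [ 0.60899804 -0.00695782  0.04549415] ((607.2771606445312, -7.063867568969727), (13.569098472595215, 79.37163543701172), 86.67766571044922) [256.50313152 176.28322895]
hole [248  68  17  18 249] [ 0.69073563 -0.01109951  0.006     ]
hole [250 238  14  12 125] [ 0.52563496 -0.0027723   0.006     ]
tool offset mm to (0.6066, -0.0069) [-0.2  0.9 -0. ]
```

View pics/L22.png

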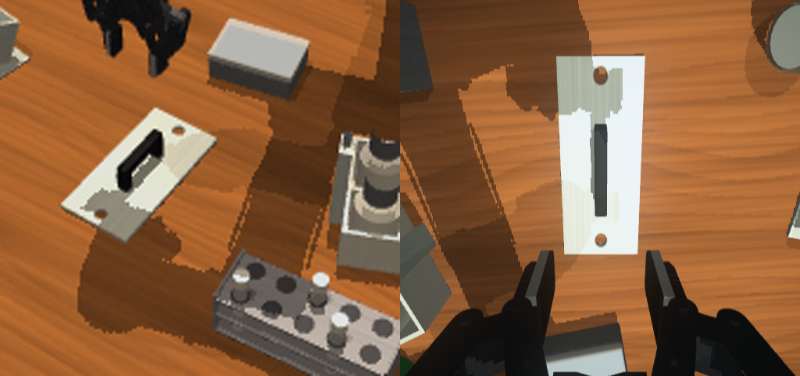

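The plate re-measures the same: (0.6063, -0.0069), -2.96°. I descend onto the bar.

Emit:
arm_command(offset=[[0,1,15],[0,0,30],[0,0,35],[0,0,35],[0,0,30],[0,0,18],[0,0,9],[0,0,0]], roll=[0,0,0,0,0,0,0,0])

```text
time: 35.15
eef_pos: [0.6062, -0.0074, 0.0184]
ee_rot: [3.141, 0.001, -0.052]
force: [-0.2, 0.1, 0.5]
finger_gap: 0.0535
```

Emit:
arm_command(offset=[[0,0,0],[0,0,0],[0,0,0],[0,0,0],[0,0,0],[0,0,0],[0,0,0]], roll=[0,0,0,0,0,0,0], claw=-1, grip_force=80)

```text
time: 35.85
eef_pos: [0.6074, -0.0072, 0.0205]
ee_rot: [-3.141, -0.003, -0.05]
force: [-1.0, 1.2, 5.2]
finger_gap: 0.0127
```

```bash
python3 - <<'E'
from h import *
c,p,d,s=look('23',(150,130,320,290))
E
```

```text
35.85 [ 0.60736107 -0.0071703   0.02046505] [-3.14115601e+00 -2.68018677e-03 -5.04905535e-02] 0.012664284588776248 [-1.01843118  1.20818106  5.23232069] [ 0.37575297  0.45580837 -0.00260769]
```

View pics/L23.png

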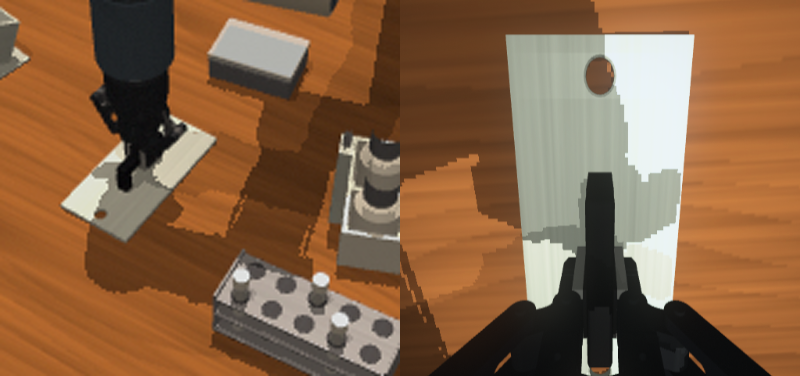

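Gripped at the middle of the bar. I lift and check how the plate hangs.

Emit:
arm_command(offset=[[0,0,-6],[0,0,-20],[0,0,-35],[0,0,-40],[0,0,-40],[0,0,-40],[0,0,-25],[0,0,-5]], roll=[0,0,0,0,0,0,0,0])

```text
time: 36.75
eef_pos: [0.6075, -0.0075, 0.2334]
ee_rot: [-3.141, -0.006, -0.051]
force: [0.2, 0.1, -3.2]
finger_gap: 0.0125
```

Emit:
arm_command(offset=[[0,0,0],[0,0,0],[0,0,0]], roll=[0,0,0])

```text
time: 37.05
eef_pos: [0.6054, -0.0074, 0.2275]
ee_rot: [3.141, 0.004, -0.051]
force: [0.5, 0.8, -3.2]
finger_gap: 0.0124
```

```bash
cat >> h.py <<'E'
def heldplate(tag):
    z=np.load(f'pics/w{tag}.npz');c,p,d=load('w'+tag);W=cloud(c,d);T=z['pos'];R=Rn.from_euler('xyz',z['rot']).as_matrix()
    L=(W-T)@R   # tool frame
    hsv=cv2.cvtColor(p,cv2.COLOR_BGR2HSV)
    m=(d>.05)&(abs(L[...,0])<.14)&(abs(L[...,1])<.08)&(L[...,2]<.05)&(L[...,2]>-.005)
    Q=L[m]
    med=np.median(Q[:,2]);Q=Q[abs(Q[:,2]-med)<.012]
    A=np.c_[Q[:,0],Q[:,1],np.ones(len(Q))];co=np.linalg.lstsq(A,Q[:,2],rcond=None)[0]
    k=abs(A@co-Q[:,2])<.0015;co=np.linalg.lstsq(A[k],Q[k,2],rcond=None)[0]
    print('plate top in tool z=',co.round(4),'tilt deg x,y',np.degrees(co[:2]).round(2),k.sum())
    Q=Q[k]
    for lo,hi in((.04,.055),(.055,.08),(.08,.10)):
        s=(Q[:,0]>lo)&(Q[:,0]<hi)
        if s.sum()>50: print(' x',lo,'y edges',np.percentile(Q[s,1],[.5,99.5]).round(4),'mid',np.mean(np.percentile(Q[s,1],[.5,99.5])).round(4))
    s=abs(Q[:,1])<.045;print(' x max',np.percentile(Q[s,0],99.7).round(4))
    # hole : brown/other pixels enclosed -> points where plane pixel isn't plate
    ip=((d>.05)&(abs((np.c_[L[...,0].ravel(),L[...,1].ravel(),np.ones(d.size)]@co).reshape(d.shape)-L[...,2])<.002)&(abs(L[...,0])<.14)&(abs(L[...,1])<.08)).astype(np.uint8)
    cs,hi=cv2.findContours(ip,cv2.RETR_CCOMP,cv2.CHAIN_APPROX_NONE)
    o,dr=rays(c,np.zeros((1,2)))
    for i,cc in enumerate(cs):
        if hi[0][i][3]>=0 and 60<cv2.contourArea(cc)<3000:
            uv=cc[:,0,:].astype(float);o,dr=rays(c,uv);ot=(o-T)@R;dt=dr@R
            n=np.array([co[0],co[1],-1]);t=-(ot@n+co[2])/(dt@n);P=ot+dt*t[:,None]
            (cx,cy),rr=cv2.minEnclosingCircle((P[:,:2]*1000).astype(np.float32));print(' hole tool mm',round(cx,1),round(cy,1),'r',round(rr,1),'mean',(P[:,:2].mean(0)*1000).round(1))
E
python3 - <<'E'
from h import *
c,p,d,s=look('24',(150,130,320,290));heldplate('24')
E
```

```text
37.05 [ 0.60540805 -0.00737198  0.22750896] [ 3.14100563  0.00425098 -0.05088405] 0.012395887597974267 [ 0.49799003  0.779005   -3.18150461] [-0.01131495 -0.03475188  0.03226956]
plate top in tool z= [ 0.0027 -0.001   0.0148] tilt deg x,y [ 0.16 -0.05] 48926
 x 0.04 y edges [-0.0494  0.0496] mid 0.0001
 x 0.055 y edges [-0.0494  0.0496] mid 0.0001
 x 0.08 y edges [-0.0494  0.0496] mid 0.0001
 x max 0.0994
 hole tool mm 83.0 -0.0 r 8.5 mean [83.3  0. ]
```

View pics/L24.png

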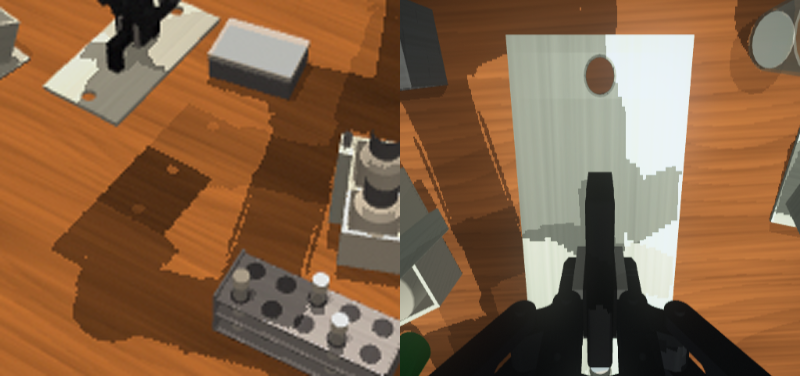

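The plate hangs level (0.2°); in the tool frame its hole is at (83.2, 0) mm and its centre within 0.3 mm of the TCP, underside 20.8 mm below it. I carry it over the crate and roll.

Emit:
arm_command(offset=[[-3,-8,0],[-6,-17,0],[-10,-28,0],[-13,-38,0],[-15,-42,0],[-15,-42,0],[-15,-42,0],[-15,-42,0]], roll=[0,0,0,0,0,0,0,0])

```text
time: 37.95
eef_pos: [0.5264, 0.258, 0.2299]
ee_rot: [-3.141, 0.0, -0.051]
force: [0.9, 0.2, -3.4]
finger_gap: 0.0124
```

Emit:
arm_command(offset=[[-12,-32,0],[-6,-17,0],[-3,-8,0],[0,0,0],[0,0,0],[0,0,0],[0,0,0],[0,0,0]], roll=[0,0,0,0.1,0.145,0.145,0.145,0.145])

```text
time: 38.75
eef_pos: [0.5099, 0.3129, 0.2299]
ee_rot: [3.141, -0.0, -0.738]
force: [-0.4, -0.1, -3.2]
finger_gap: 0.0128
```

Emit:
arm_command(offset=[[0,0,0],[0,0,0],[0,0,0],[0,0,0],[0,0,0],[0,0,0]], roll=[0.145,0.145,0.145,0.048,0,0])

```text
time: 39.35
eef_pos: [0.5098, 0.3133, 0.2299]
ee_rot: [3.142, -0.0, -1.213]
force: [0.6, -0.1, -2.5]
finger_gap: 0.0127
```

```bash
python3 - <<'E'
from h import *
c,p,d,s=look('25',(250,130,420,290));heldplate('25');goto(.5089,.3138)
W=cloud(c,d);T=s['eef_pos']
near=(abs(W[...,0]-.51)<.12)&(abs(W[...,1]-.31)<.12)&(d>.1)
m=near&(W[...,2]>.127)&(W[...,2]<.135)
n,l,st,_=cv2.connectedComponentsWithStats(m.astype(np.uint8))
for k in range(1,n):
    if st[k,4]>60: print('pillar',st[k,4],rect(W[l==k]))
E
```

```text
39.35 [0.50979503 0.31327876 0.22992269] [ 3.14155523e+00 -1.82315693e-04 -1.21313141e+00] 0.012693828033207274 [ 0.58177104 -0.11629978 -2.51740991] [-0.00211878  0.01356759  0.0704758 ]
plate top in tool z= [ 0.0021 -0.0008  0.0148] tilt deg x,y [ 0.12 -0.04] 48927
 x 0.04 y edges [-0.0481  0.051 ] mid 0.0014
 x 0.055 y edges [-0.048   0.0509] mid 0.0014
 x 0.08 y edges [-0.0481  0.051 ] mid 0.0014
 x max 0.1003
 hole tool mm 84.4 1.5 r 8.6 mean [84.3  1.4]
tool offset mm to (0.5089, 0.3138) [-0.5  0.6  0. ]
pillar 616 ((537.3591918945312, 235.59359741210938), (23.157127380371094, 15.745343208312988), 20.440549850463867)
```

View pics/L25.png

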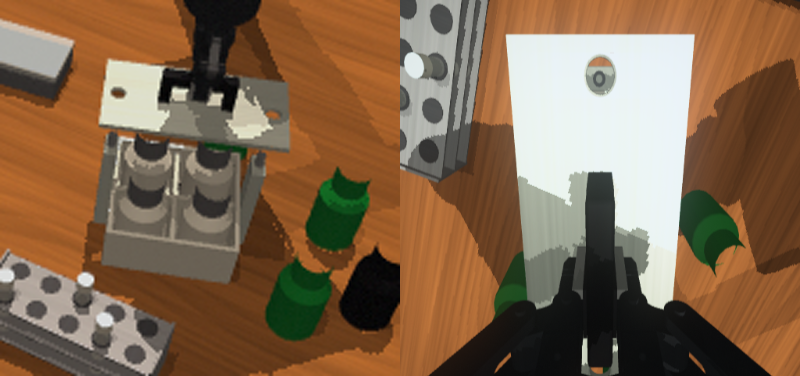

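The held plate's hole looks about 1.4 mm different in TCP terms although it is rigidly gripped, which points to noise in the pose reading. I'll compare hole and pin within the same image instead.

```bash
cat >> h.py <<'E'
def holepin(tag):
    z=np.load(f'pics/w{tag}.npz');c,p,d=load('w'+tag);W=cloud(c,d)
    Zp=np.median(W[90:140,200:230,2][d[90:140,200:230]>0]) 
    u0,v0,u1,v1=215,40,300,120
    ip=(abs(W[...,2]-Zp)<.004).astype(np.uint8)
    cs,hi=cv2.findContours(ip,cv2.RETR_CCOMP,cv2.CHAIN_APPROX_NONE)
    for i,cc in enumerate(cs):
        if hi[0][i][3]>=0 and 100<cv2.contourArea(cc)<3000:
            P=onplane(c,cc[:,0,:],Zp);(cx,cy),rr=cv2.minEnclosingCircle((P[:,:2]*1000).astype(np.float32))
            print('hole world',round(cx,1),round(cy,1),'r',round(rr,1),'Zp',Zp.round(4),cc[:,0].mean(0))
            h=np.array([cx,cy])
    m=(abs(W[...,0]-h[0]/1e3)<.05)&(abs(W[...,1]-h[1]/1e3)<.05)&(W[...,2]<Zp-.015)&(W[...,2]>.1515)
    m[:, :]&=(d>.05)
    Q=W[m];print('pin tip pts',len(Q),(Q[:,:2].mean(0)*1e3).round(1) if len(Q) else '', 'z',Q[:,2].max() if len(Q) else '')
    vs,us=np.where(m);print('pix',us.mean(),vs.mean())
    cv2.imwrite(f'pics/z{tag}.png',cv2.resize(p[v0:v1,u0:u1],None,fx=6,fy=6,interpolation=cv2.INTER_CUBIC))
    print('cam-TCP tool', (Rn.from_euler('xyz',z['rot']).as_matrix().T@(z['world_from_camera'][:3,3]-z['pos'])*1e3).round(1))
E
python3 - <<'E'
from h import *
holepin('25')
for t in ('w24','w21','w20','w19','w18','w4','w2','w1'):
    z=np.load(f'pics/{t}.npz');print(t,(Rn.from_euler('xyz',z['rot']).as_matrix().T@(z['world_from_camera'][:3,3]-z['pos'])*1e3).round(1))
for i in range(3):
    c=get_calibration('wrist');print(c['world_from_camera'][:3,3],sense()['eef_pos'])
E
```

```text
hole world 537.9 233.9 r 8.2 Zp 0.2149 [255.75229358  77.27522936]
pin tip pts 61 [538.  235.6] z 0.15596205970957858
pix 254.62295081967213 80.44262295081967
cam-TCP tool [  83.7    1.3 -142.2]
w24 [ 8.280e+01  1.000e-01 -1.422e+02]
w21 [  83.7    1.3 -142.2]
w20 [  83.7    1.3 -142.2]
w19 [  83.7    1.3 -142.2]
w18 [  83.7    1.3 -142.2]
w4 [  82.9    0.3 -142.2]
w2 [  82.9    0.3 -142.3]
w1 [  83.     0.6 -142.2]
[0.53778112 0.23467456 0.37214005] [0.50969224 0.31353632 0.22984999]
[0.53778112 0.23467456 0.37214005] [0.50969224 0.31353632 0.22984999]
[0.53778112 0.23467456 0.37214005] [0.50969224 0.31353632 0.22984999]
```

View pics/z25.png

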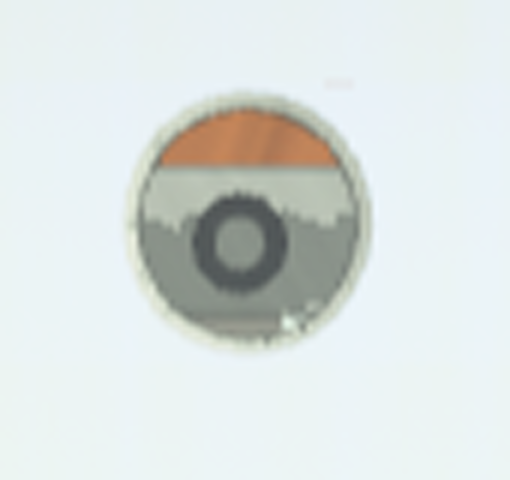

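In the same image the hole is at (537.9, 233.9) mm and the pin tip at (538.0, 235.6) mm, so I shift by [-1.5,-0.7] mm and descend to just above the pins.

Emit:
arm_command(offset=[[-1.5,-0.7,0],[0,0,8],[0,0,14],[0,0,12],[0,0,6],[0,0,0],[0,0,0]], roll=[0,0,0,0,0,0,0])

```text
time: 40.15
eef_pos: [0.51, 0.3156, 0.1902]
ee_rot: [-3.141, -0.0, -1.214]
force: [-0.1, -0.6, -1.8]
finger_gap: 0.0123
```

```bash
python3 - <<'E'
from h import *
c,p,d,s=look('26',(250,130,420,290));heldplate('26');holepin('26')
E
```

```text
40.15 [0.50995876 0.31561968 0.19020429] [-3.14103761e+00 -2.18372902e-04 -1.21367444e+00] 0.012251104266140882 [-0.06046796 -0.56221399 -1.78728387] [ 0.02107045  0.00152002 -0.00693356]
plate top in tool z= [ 0.0022 -0.0009  0.0148] tilt deg x,y [ 0.13 -0.05] 48970
 x 0.04 y edges [-0.048   0.0509] mid 0.0015
 x 0.055 y edges [-0.0481  0.0509] mid 0.0014
 x 0.08 y edges [-0.0481  0.0509] mid 0.0014
 x max 0.1003
 hole tool mm 84.2 1.3 r 8.6 mean [84.3  1.5]
hole world 538.0 236.5 r 8.3 Zp 0.1753 [255.56481481  77.4537037 ]
pin tip pts 85 [538.  235.7] z 0.15567152559639003
pix 256.2470588235294 76.38823529411765
cam-TCP tool [  83.7    1.3 -142.2]
```

View pics/z26.png

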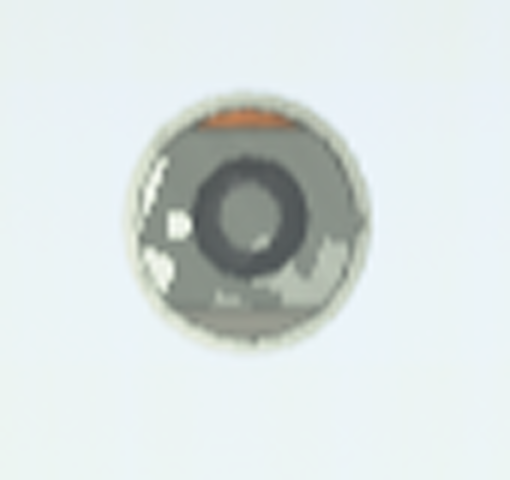

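View pics/L26.png

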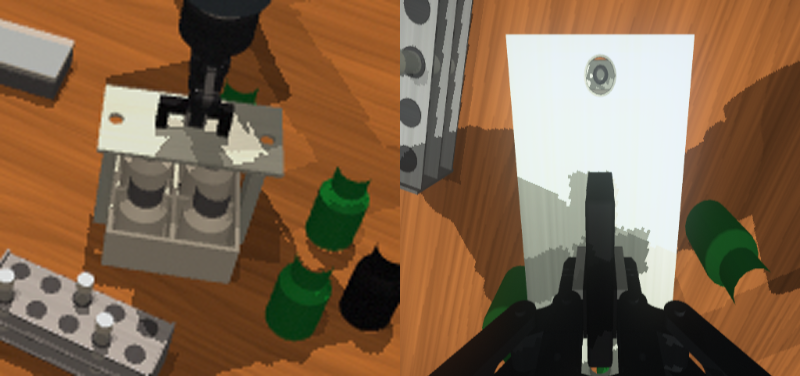

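Pin centred to 0.8 mm; the other hole is predicted within 1.1 mm of its pin, the same shift. I correct +0.7 mm and lower over the pins.

Emit:
arm_command(offset=[[0.7,0,4],[0,0,8],[0,0,8],[0,0,6],[0,0,3],[0,0,0]], roll=[0,0,0,0,0,0])

```text
time: 40.85
eef_pos: [0.5097, 0.3147, 0.1601]
ee_rot: [3.14, -0.001, -1.214]
force: [-0.5, 0.2, -3.1]
finger_gap: 0.0126
```

```bash
python3 - <<'E'
from h import *
c,p,d,s=look('27',(250,130,420,290));heldplate('27')
cv2.imwrite('pics/z27.png',cv2.resize(p[30:130,200:320],None,fx=5,fy=5))
E
```

```text
40.85 [0.50969564 0.31470219 0.16012855] [ 3.14038464e+00 -5.58849628e-04 -1.21378409e+00] 0.012587567699276672 [-0.4970807   0.20960175 -3.1184328 ] [ 0.00784344  0.0184862  -0.07363326]
plate top in tool z= [ 0.0021 -0.0006  0.0148] tilt deg x,y [ 0.12 -0.04] 48927
 x 0.04 y edges [-0.0481  0.0509] mid 0.0014
 x 0.055 y edges [-0.048   0.0509] mid 0.0015
 x 0.08 y edges [-0.0481  0.0509] mid 0.0014
 x max 0.1003
 hole tool mm 84.2 1.5 r 8.6 mean [84.3  1.4]
```

View pics/L27.png

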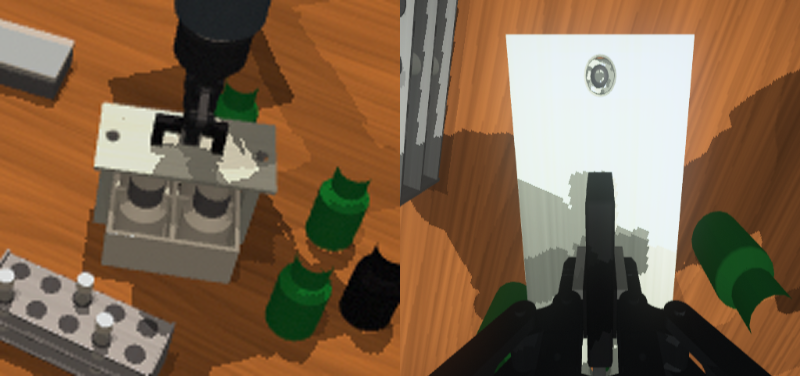

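Both pins are in the holes with no contact force. I lower the last 8 mm gently.

Emit:
arm_command(offset=[[0,0,3],[0,0,2.5],[0,0,1.5],[0,0,0]], roll=[0,0,0,0])

```text
time: 41.35
eef_pos: [0.5098, 0.3148, 0.1535]
ee_rot: [3.141, -0.0, -1.214]
force: [0.2, -0.4, -3.9]
finger_gap: 0.0124
```

Emit:
arm_command(offset=[[0,0,1],[0,0,0]], roll=[0,0])

```text
time: 41.55
eef_pos: [0.5099, 0.3149, 0.1528]
ee_rot: [3.142, -0.0, -1.214]
force: [0.5, 0.4, -3.0]
finger_gap: 0.0123
```

Emit:
arm_command(offset=[[0,0,1],[0,0,0]], roll=[0,0])

```text
time: 41.75
eef_pos: [0.5099, 0.3149, 0.1518]
ee_rot: [3.141, 0.0, -1.214]
force: [0.2, -0.5, -4.2]
finger_gap: 0.0124
```

Emit:
arm_command(offset=[[0,0,1],[0,0,0]], roll=[0,0])

```text
time: 41.95
eef_pos: [0.51, 0.315, 0.1515]
ee_rot: [-3.141, 0.0, -1.214]
force: [-2.2, -0.9, 0.4]
finger_gap: 0.0123
```

Emit:
arm_command(offset=[[0,0,0.7],[0,0,0]], roll=[0,0])

```text
time: 42.15
eef_pos: [0.5101, 0.315, 0.1514]
ee_rot: [-3.14, 0.0, -1.213]
force: [-3.7, -1.1, 5.3]
finger_gap: 0.0125
```

Seated (force reversed, TCP z 0.1514 against a predicted 0.1518). I release and rise straight up.

Emit:
arm_command(offset=[[0,0,-1],[0,0,0],[0,0,0],[0,0,0],[0,0,0]], roll=[0,0,0,0,0], claw=0.1)

```text
time: 42.65
eef_pos: [0.51, 0.3149, 0.1511]
ee_rot: [3.142, -0.0, -1.214]
force: [0.6, 0.2, 0.3]
finger_gap: 0.0468
```

Emit:
arm_command(offset=[[0,0,-5],[0,0,-15],[0,0,-25],[0,0,-30],[0,0,-35],[0,0,-35],[0,0,-25],[0,0,-10]], roll=[0,0,0,0,0,0,0,0])

```text
time: 43.45
eef_pos: [0.5107, 0.3151, 0.3347]
ee_rot: [-3.136, 0.001, -1.214]
force: [-0.3, 0.4, -0.2]
finger_gap: 0.0469
```

Emit:
arm_command(offset=[[0,0,0],[0,0,0],[0,0,0]], roll=[0,0,0])

```text
time: 43.75
eef_pos: [0.5095, 0.3147, 0.3294]
ee_rot: [3.139, -0.001, -1.214]
force: [0.9, 0.6, -0.3]
finger_gap: 0.0471
```

```bash
python3 - <<'E'
from h import *
c,p,d,s=look('28',(250,130,420,290));W=cloud(c,d)
C=np.array([.5089,.3138])
near=(np.hypot(W[...,0]-C[0],W[...,1]-C[1])<.13)&(d>.1)
m=near&(W[...,2]>.128)&(W[...,2]<.145)
n,l,st,_=cv2.connectedComponentsWithStats(m.astype(np.uint8));k=1+np.argmax(st[1:,4]);P=W[l==k]
A=np.c_[P[:,:2]-C,np.ones(len(P))];co=np.linalg.lstsq(A,P[:,2],rcond=None)[0];print('plate',rect(P),'z centre',co[2].round(4),'tilt deg',np.degrees(co[:2]).round(2))
m=near&(W[...,2]>.17)&(W[...,2]<.182)
n,l,st,_=cv2.connectedComponentsWithStats(m.astype(np.uint8));k=1+np.argmax(st[1:,4]);print('bar',rect(W[l==k]),W[l==k][:,2].mean())
c2,p2,d2,s2=shot('top','t28')
cv2.imwrite('pics/t28z.png',np.hstack([cv2.resize(p2[120:280,90:250],(400,400),interpolation=cv2.INTER_CUBIC),cv2.resize(p2[120:280,250:440],(400,400))]))
E
```

```text
43.75 [0.50948276 0.31474303 0.32936916] [ 3.13850897e+00 -9.26457851e-04 -1.21369520e+00] 0.04711586150420698 [ 0.92322682  0.58836718 -0.3150121 ] [-0.03770884  0.01299052  0.02788133]
plate ((508.65240478515625, 314.6900634765625), (100.3823471069336, 200.09323120117188), 20.4976806640625) z centre 0.1367 tilt deg [-0.02  0.03]
bar ((508.6883239746094, 313.6649475097656), (13.792153358459473, 79.9331283569336), 20.008779525756836) 0.1765045128475328
```

View pics/L28.png

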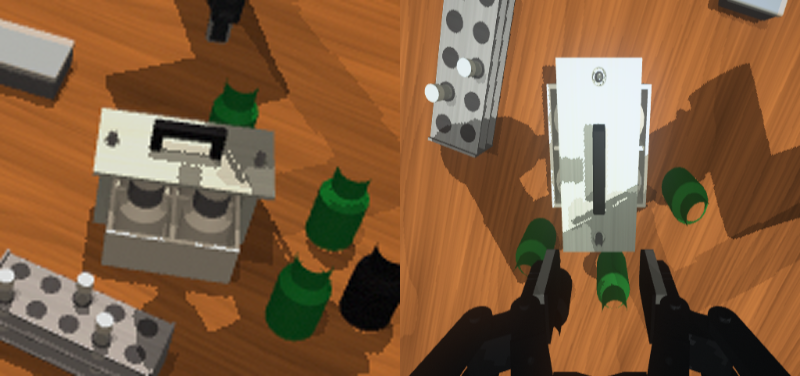

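View pics/t28z.png

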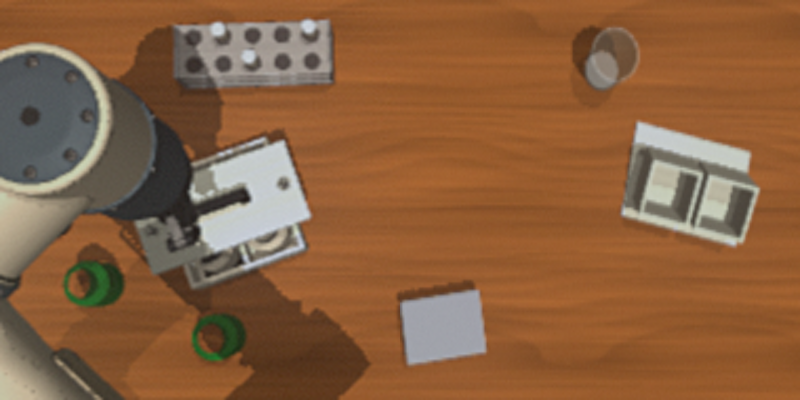

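The plate is flat: top at z 0.1367 (0.137 nominal), tilt 0.03°, centre within 1 mm, yaw 20.5° against the crate's 20.4°, a pin showing in each hole. The robot is clear and the rack, beaker and tip box look undisturbed in the top view. I'll hand it in.

```bash
python3 - <<'E'
from h import *
a=cv2.imread('pics/top0.png').astype(int);b=load('t28')[1].astype(int)
for n,(x0,y0,x1,y1) in dict(rack=(155,122,228,162),beaker=(332,125,370,162),tip=(244,230,298,270)).items():
    print(n,np.abs(a-b)[y0:y1,x0:x1].mean().round(2))
order.job_done()
E
```

```text
rack 9.46
beaker 2.53
tip 2.89
the job is handed in; nothing more can be done
```

The job is done and handed in at about 44 s of the 72 s allowed. Both bottles stand in the formerly empty cells, and the plate lies flat on the pillars over both pins.

**Bottles:** I gripped each one by the cap, drew it out along the pocket axis, and tipped it upright by pivoting its foot edge on the open bench. I then lowered each one until the force showed the floor. Measured before the plate went on, both were about 1 mm from their cell centres, tilted less than 0.5°, with tops at 125 mm.

**Stock bottles:** One of the two was fitted and stood upright in its place. My fit of the other returned no result, so for that one I have only the pictures, which show it standing.

**Plate:** I lined up the hole with the pin in the same wrist image and lowered it with no contact until it seated.
- **Height:** the top surface is at 136.7 mm (137 expected).
- **Level and position:** tilt is about 0.03°, centre about 1 mm off, and yaw within 0.1° of the crate's.
- **Pins:** a pin shows in each hole.

**Checks that disagreed:**
- The measured tool-to-camera offset drifted by about 1 mm as the wrist turned, which is why I aligned the plate within one image.
- In the top view the leaning caps appeared about 15 mm off the wrist fit. I took this to be the cap's top face not being drawn; the scene view agreed with the wrist fit.
- The last before-and-after comparison of the top view showed almost no change at the beaker and tip box. It was larger at the tube rack (mean difference 9.5 against about 2.7). I put that down to the arm's shadow: the rack looks in place, but I did not measure its position.

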